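# Pack glass covers into a round tin

### The arm

A 7-joint arm with a two-finger parallel gripper is mounted at the origin on a cart in front of the work surface, level with it; the furniture and walls round the work are solid. World frame = base frame: x ahead of the robot, y to its left, z up, the work surface at z = 0. Lengths are in m, angles in rad, forces in N, time in s.
With the tool pointing down it reaches from about 0.4 to 0.85 m from the base axis. Payload 4.5 kg.
Tool frame: the origin (TCP) lies where the fingers leave the gripper's body, on its centre line; the fingertips stand 64 mm ahead of it and the grasp point (between the pads) lies 45 mm ahead of it; z points along the fingers, y is the line along which they close (so a half turn about z gives the same grasp; the last joint's range is limited). The gripper opens to 88 mm and grips with 3 to 60 N. Pads are 18 mm wide; open, the fingers measure 123 mm over their backs; the gripper's body (75 mm by 187 mm) begins 45 mm behind the grasp point.
Start: joints at [-1.226, 0.689, -0.195, 1.565, 0.157, 0.902, -0.215], TCP at [0.191, 0.595, 0.303] pointing down, gripper open.
Joint ranges: [-3.01, 3.01], [-0.46, 2.08], [-1.47, 1.51], [0.13, 2.56], [-1, 4.14], [0.04, 2.09], [-2.66, 2.66]. Speed limits (rad/s): [2.57, 2.57, 3.14, 3.14, 3.14, 3.14, 3.14].

### API

Orientations are given as a unit quaternion [x, y, z, w].
In Python, from plant import r gives the robot as it stands.
- The arm moves only by the tool play_rows, never from a script. Its arguments are lists of equal length, an entry for each row: "translation": the shift along the tool's x, y, z in m, a list of three; "delta_rot": the turn, a rotation vector about the tool's x, y, z in degrees, a list of three; "grip": the opening, from -1 (shut) to 1 (fully open). In form: {"translation": [[x, y, z], ...], "delta_rot": [[rx, ry, rz], ...], "grip": [grip, ...]}. A call has 1 to 20 rows; each row shifts and turns the commanded pose from where the row before left it, along the tool's axes as they then stand; what a row does not reach is not made up. A row lasts 1/8 s, in which the tool goes at most 62.5 mm and 10.7 degrees, less where a joint would pass 70% of its speed; a pose out of reach is approached as far as the arm can. A call with a gripper value outside its range is refused whole. The fingers move at their own pace and stop on an object; "squeeze" is the grip in N (left out, the last holds). Time passes only in rows, so rows that do not move let the fingers close. It gives the time, the measured TCP pose, the force, the opening and the grip force at its end, in the units of the state.
- r.get_state(): the state, without advancing time (a new reading comes with each control period).
- r.snapshot(name): name is "side" or "top" or "wrist"; returns the picture (400x640x3 uint8, blue, green, red); there is no depth.
- r.get_calibration(name): a dict with "intrinsics" (3x3 intrinsics, pixels), "k1" (the pictures are not rectified: a ray, as slopes to the right and down, at radius r is drawn at 1 + k1 r^2 times it, then the intrinsics apply), "eye" and "rotation" of the camera in the world. Camera axes: x right, y up, looking along -z (the intrinsics and any distortion apply to the point x, -y, -z); pixel columns grow to the right and rows downward; lengths in m; the calibration is good to about 2 mm. A picture is of the moment at which its call begins: read the wrist's pose just before it. get_calibration takes no time and is no camera call; for the wrist camera it gives the pose at the moment of the call.
- r.finish_job(): hands the job in; it is judged then, once.
Trained networks look in the newest picture that a camera, given by its name, has taken for a name from the list of things; names that differ only in an ending like _2 or _b are one class to them, and where a whole thing is asked for, a point or a joint stands for the part that bears it (a point fixed in the world has none). Each returns a list of dicts, best first, with "confidence" (0 to 1); they miss things now and then, are a little off and sometimes report something else, mostly with a low value. They report only what shows in the picture. A call takes as long as a camera call. They do not tell look-alikes from the thing itself.
- r.look_for(camera, target): "point" ([x, y, z] in m, in world coordinates, good to about 4 mm: the middle of the surface that is visible of it).
- r.silhouettes(camera, target): "pixels" (400x640 bool, what is visible of it).
The state is a dict: "clock": time; "q": joint angles; "qd": joint speeds; "joint_torque": joint torques, N m; "tool_pos": TCP position; "eef_rot": TCP orientation; "contact_force": force on the tool from outside, world axes, zero at the start; "moment": the same for the moment, N m; "opening": opening from 0.0 (shut) to 1.0 (fully open); "finger_force": force on a finger pad.
Only numpy, scipy, OpenCV 4.12 (cv2) and the standard library are available. Lean on these libraries where they do the work, as an engineer would, in place of code of your own. Each camera call takes 0.05 s, during which the arm holds its last target. There are 200 camera calls.

### The job

Put the glass covers away: take the three covers from the sloping rack and pack them into the round green tin with the four that are in it, so that all seven lie flat on its floor in one layer, knobs up, one in the middle and six round it. One cover in the tin has slid out of the middle and is in the way. Lower each cover into the tin instead of dropping it, and leave the timer, the mug and the drinking glass where they stand.

Things in the scene. Friction and masses are not known exactly. Their poses are not given: they have to be found in the camera images.
- tin: shallow round green tin, fixed, 198 mm outside, 192 mm inside; floor 3 mm, rim 19 mm above the table: seven 60 mm covers fit flat only as one in the middle and six round it, centres about 63 mm out, some 6 mm to spare. Origin: centre of underside, z up, turned any way. Three covers start side by side 63 mm out at 120, 180, 240 degrees from its x axis; the free arc lies about its +x.
- rack: grey sloping rack, fixed, 236 mm wide (its y), 92 mm deep, 60 mm high; its plate slopes at 30 degrees, low at its -x side, which faces the robot within 0.25 rad. Three round pockets side by side, 76 mm apart, 62.5 mm wide, 6 mm deep; a cover's knob in one points up and 30 degrees forward, and nothing else stands above the plate. Origin: centre of underside, z up.
- cover_1: white round glass cover, 60 mm across, 8 mm thick, edge bevelled 3 mm above and below; blue upright cylindrical knob in its middle, 18 mm across, 8 to 32 mm above the underside; 35 to 70 g; all seven alike. Origin: centre of underside; z: up through the knob. Starts flat in the tin, in the ring.
- cover_2: white round glass cover, 60 mm across, 8 mm thick, edge bevelled 3 mm above and below; blue upright cylindrical knob in its middle, 18 mm across, 8 to 32 mm above the underside; 35 to 70 g; all seven alike. Origin: centre of underside; z: up through the knob. Starts flat in the tin, in the ring.
- cover_3: white round glass cover, 60 mm across, 8 mm thick, edge bevelled 3 mm above and below; blue upright cylindrical knob in its middle, 18 mm across, 8 to 32 mm above the underside; 35 to 70 g; all seven alike. Origin: centre of underside; z: up through the knob. Starts flat in the tin, in the ring.
- cover_4: white round glass cover, 60 mm across, 8 mm thick, edge bevelled 3 mm above and below; blue upright cylindrical knob in its middle, 18 mm across, 8 to 32 mm above the underside; 35 to 70 g; all seven alike. Origin: centre of underside; z: up through the knob. Starts flat in the tin but slid 20 to 32 mm out of the middle towards the free arc.
- cover_5: white round glass cover, 60 mm across, 8 mm thick, edge bevelled 3 mm above and below; blue upright cylindrical knob in its middle, 18 mm across, 8 to 32 mm above the underside; 35 to 70 g; all seven alike. Origin: centre of underside; z: up through the knob. Starts in a pocket of the sloping rack, tilted 30 degrees with it.
- cover_6: white round glass cover, 60 mm across, 8 mm thick, edge bevelled 3 mm above and below; blue upright cylindrical knob in its middle, 18 mm across, 8 to 32 mm above the underside; 35 to 70 g; all seven alike. Origin: centre of underside; z: up through the knob. Starts in a pocket of the sloping rack, tilted 30 degrees with it.
- cover_7: white round glass cover, 60 mm across, 8 mm thick, edge bevelled 3 mm above and below; blue upright cylindrical knob in its middle, 18 mm across, 8 to 32 mm above the underside; 35 to 70 g; all seven alike. Origin: centre of underside; z: up through the knob. Starts in a pocket of the sloping rack, tilted 30 degrees with it.
- timer: red and white wind-up kitchen timer, 66 mm across, 57 mm high, loose on the table behind the work; origin under its centre. Leave alone.
- mug: spotted white mug, 91 mm high, 82 mm across, handle to one side, loose on the table behind the work; origin under its middle. Leave alone.
- tumbler: clear drinking glass, 67 mm across, 95 mm high, loose on the table behind the work; origin under its centre. Leave alone.
Things that resemble listed ones, but are neither listed nor needed, are in the scene too. Leave any yellow look-alike of the cover_5 alone.

How it is judged:
By the outcome, as a careful person would: the job done as asked, in the order asked, and still so for the second after the job is handed in, with the robot touching nothing.
It also fails if it takes over 72 s, if anything falls off the work surface, if the arm or the gripper's body presses on something with over 40 N, if the wrist force passes 120 N, or if a joint passes its speed limit or range.

## Working session

There is one attempt and no reset: what is moved stays moved. The work goes in short steps, Python scripts to look and compute and a tool call to move; the robot and the scene stay as the last step left them, time stands still between calls to the robot, and variables do not carry over. Pictures are saved under pics/ and viewed, at most 10 in all, crops included, and the job is handed in when it is done.

Besides the shell and the picture viewer there is one more tool, called in YAML: its name, and indented under it one key for each argument. play_rows: Moves the arm, as the interface text tells. Its arguments: {"type":"object","properties":{"translation":{"type":"array","items":{"type":"array","items":{"type":"number"}}},"delta_rot":{"type":"array","items":{"type":"array","items":{"type":"number"}}},"grip":{"type":"array","items":{"type":"number"}},"squeeze":{"type":"number"}},"required":["translation","delta_rot","grip"]}

```bash
mkdir -p pics; ls
cat > h.py <<'E'
import numpy as np, cv2
from plant import r
from scipy.spatial.transform import Rotation as R
def cal(n):
    c=r.get_calibration(n); return [np.array(c[k],float) for k in ("intrinsics","eye","rotation")]+[float(c["k1"])]
def ray(c,px):
    K,e,Ro,k1=c; d=np.array([(px[0]-K[0,2])/K[0,0],(px[1]-K[1,2])/K[1,1]]); u=d.copy()
    for _ in range(20): u=d/(1+k1*(u@u))
    v=Ro@np.array([u[0],-u[1],-1]); return e,v
def proj(c,p):
    K,e,Ro,k1=c; q=Ro.T@(np.asarray(p,float)-e); u=np.array([q[0],-q[1]])/-q[2]; u=u*(1+k1*(u@u))
    return np.array([K[0,0]*u[0]+K[0,2],K[1,1]*u[1]+K[1,2]])
def atz(c,px,z):
    e,v=ray(c,px); return e+v*(z-e[2])/v[2]
def tri(rays):
    A=np.zeros((3,3));b=np.zeros(3)
    for e,v in rays:
        v=v/np.linalg.norm(v);M=np.eye(3)-np.outer(v,v);A+=M;b+=M@e
    return np.linalg.solve(A,b)
E
python3 - <<'E'
from h import *
s=r.get_state(); print(s)
for n in("side","top","wrist"):
    im=r.snapshot(n); cv2.imwrite(f"pics/{n}0.png",im)
    c=r.get_calibration(n); print(n,c)
    for t in("cover_1","rack","tin"):
        for d in r.look_for(n,t): print(n,t,np.round(d["point"],3),round(d["confidence"],2),np.round(proj(cal(n),d["point"])))
a=cv2.imread("pics/side0.png");b=cv2.imread("pics/top0.png")
cv2.imwrite("pics/st.png",cv2.resize(np.vstack([a,b]),(480,600)))
E
```

```text
pics
{'clock': 0.0, 'q': array([-1.2262105 ,  0.68995595, -0.19454408,  1.56632311,  0.15730792,
        0.90252842, -0.21509463]), 'qd': array([ 1.75434958e-04, -5.48708392e-06,  3.37901944e-04, -5.99585511e-04,
        1.20967204e-03, -1.31087550e-03,  1.52936172e-03]), 'joint_torque': array([-8.28533830e-04, -5.27567160e+01, -1.26691125e+00, -1.53437126e+01,
       -5.25531534e-02,  6.44589352e-03,  1.68707616e-04]), 'tool_pos': array([0.19099979, 0.59456073, 0.30193378]), 'eef_rot': array([ 1.54711249e-01,  9.87959311e-01, -9.06715536e-04, -7.83973793e-05]), 'contact_force': array([-0.41705235,  1.07536053,  0.51512969]), 'moment': array([-0.02234817, -0.01687571,  0.0063839 ]), 'finger_force': 0.0, 'opening': 0.9992118934056896}
side {'intrinsics': array([[367.2691577 ,   0.        , 317.03494332],
       [  0.        , 367.2691577 , 200.50388867],
       [  0.        ,   0.        ,   1.        ]]), 'k1': 0.02682196048942728, 'eye': array([ 0.18515576, -0.73337488,  0.49050422]), 'rotation': array([ 0.50729347, -0.12343011, -0.22170689,  0.82356809])}Traceback (most recent call last):
  File "<stdin>", line 7, in <module>
  File "h.py", line 11, in proj
    K,e,Ro,k1=c; q=Ro.T@(np.asarray(p,float)-e); u=np.array([q[0],-q[1]])/-q[2]; u=u*(1+k1*(u@u))
                   ~~~~^^~~~~~~~~~~~~~~~~~~~~~~
ValueError: matmul: Input operand 1 has a mismatch in its core dimension 0, with gufunc signature (n?,k),(k,m?)->(n?,m?) (size 3 is different from 4)
```

```bash
sed -i 's/^    c=r.get_calibration(n); return.*/    c=r.get_calibration(n); return [np.array(c["intrinsics"]),np.array(c["eye"]),R.from_quat(c["rotation"]).as_matrix(),float(c["k1"])]/' h.py
python3 - <<'E'
from h import *
for n in("side","top"):
    im=r.snapshot(n); cv2.imwrite(f"pics/{n}0.png",im)
    for t in("cover_1","rack","tin"):
        for d in r.look_for(n,t): print(n,t,np.round(d["point"],3),round(d["confidence"],2),np.round(proj(cal(n),d["point"])))
a=cv2.imread("pics/side0.png");b=cv2.imread("pics/top0.png")
cv2.imwrite("pics/st.png",cv2.resize(np.vstack([a,b]),(480,600)))
E
```

```text
side cover_1 [ 0.397 -0.12   0.006] 0.97 [268. 267.]
side cover_1 [ 0.549 -0.215  0.012] 0.87 [352. 266.]
side cover_1 [ 0.61  -0.227  0.011] 0.83 [378. 260.]
side cover_1 [0.535 0.062 0.047] 0.67 [289. 202.]
side cover_1 [0.379 0.154 0.008] 0.62 [223. 215.]
side cover_1 [ 0.654 -0.176  0.01 ] 0.57 [380. 243.]
side cover_1 [ 0.572 -0.145  0.009] 0.54 [343. 248.]
side cover_1 [0.552 0.136 0.047] 0.54 [283. 190.]
side cover_1 [0.407 0.242 0.008] 0.53 [223. 200.]
side cover_1 [0.57  0.205 0.044] 0.47 [278. 181.]
side rack [0.554 0.073 0.022] 0.82 [293. 207.]
side tin [ 0.592 -0.156  0.003] 0.82 [353. 249.]
top cover_1 [ 0.612 -0.219  0.012] 0.86 [409. 192.]
top cover_1 [0.574 0.214 0.04 ] 0.85 [223. 204.]
top cover_1 [ 0.578 -0.14   0.011] 0.83 [376. 206.]
top cover_1 [ 0.552 -0.208  0.01 ] 0.73 [405. 217.]
top cover_1 [0.412 0.251 0.011] 0.73 [206. 275.]
top cover_1 [0.386 0.162 0.011] 0.67 [244. 288.]
top cover_1 [ 0.4   -0.107  0.007] 0.67 [362. 283.]
top cover_1 [0.558 0.135 0.044] 0.65 [256. 211.]
top cover_1 [ 0.651 -0.173  0.009] 0.63 [389. 176.]
top cover_1 [0.544 0.063 0.044] 0.61 [288. 218.]
top rack [0.57  0.132 0.034] 0.69 [259. 206.]
top tin [ 0.593 -0.146  0.008] 0.95 [378. 200.]
```

View pics/top0.png

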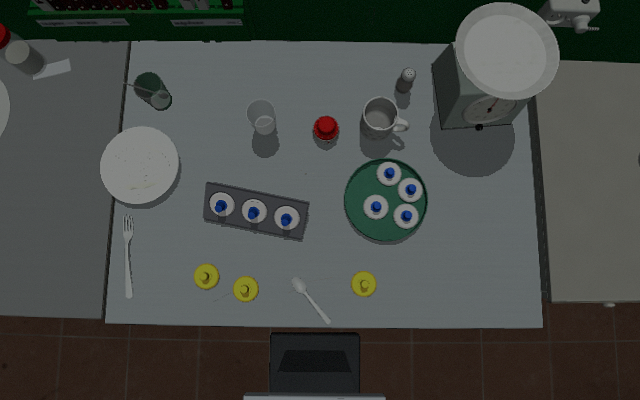

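View pics/side0.png

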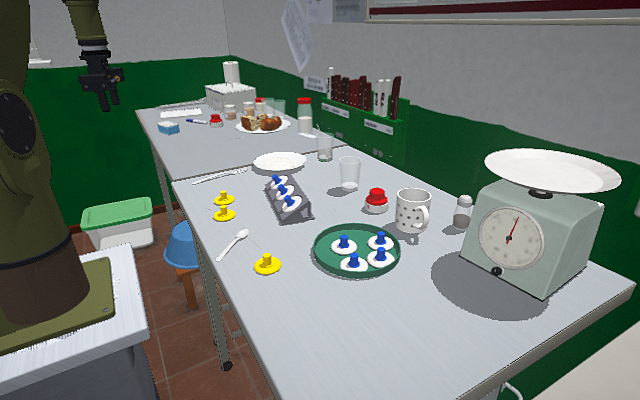

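The top picture shows the rack with blue knobs at (221,205), (254,213) and (287,218). The tin has four blue-knobbed covers at (389,174), (411,188), (406,216) for the ring and (376,206) for the slid one. Look-alikes that could be mistaken are the yellow covers at (206,276), (246,289) and (364,284); I choose only the white covers with blue knobs.

```bash
cat >> h.py <<'E'
from scipy.optimize import least_squares
def blobs(im,amin=15):
    h=cv2.cvtColor(im,cv2.COLOR_BGR2HSV); m=cv2.inRange(h,(105,140,40),(130,255,255))
    n,l,st,ce=cv2.connectedComponentsWithStats(m)
    return [(ce[i],st[i]) for i in range(1,n) if st[i,4]>=amin]
def cyl(p,ax=(0,0,1)):
    # p = underside centre of cover; knob 8..32mm along ax
    ax=np.array(ax,float);ax/=np.linalg.norm(ax); u=np.cross(ax,[0.3,1,0.1]);u/=np.linalg.norm(u);v=np.cross(ax,u)
    t=np.linspace(0,2*np.pi,24,endpoint=False)
    return np.array([p+ax*hh+.009*(np.cos(a)*u+np.sin(a)*v) for hh in(.008,.032) for a in t])
def kc(c,p,ax):
    h=cv2.convexHull(np.array([proj(c,q) for q in cyl(p,ax)],np.float32)); m=cv2.moments(h)
    return np.array([m["m10"],m["m01"]])/m["m00"]
def fitk(obs,p0,ax,z=None):
    # obs list of (cal,pixel centroid)
    f=lambda x: np.concatenate([kc(c,np.array([x[0],x[1],x[2] if z is None else z]),ax)-q for c,q in obs])
    s=least_squares(f,p0 if z is None else p0[:2]); return s.x,np.sqrt(np.mean(s.fun**2))
def wristrel():
    s=r.get_state();c=cal("wrist");T=R.from_quat(s["eef_rot"]).as_matrix()
    return T.T@(c[1]-s["tool_pos"]),T.T@c[2]
E
python3 - <<'E'
from h import *
print(wristrel(),r.get_calibration("wrist")["intrinsics"])
C={n:cal(n) for n in("side","top")}
B={n:blobs(cv2.imread(f"pics/{n}0.png")) for n in C}
for n in B: print(n,[(np.round(b[0],1).tolist(),int(b[1][4])) for b in B[n]])
def near(n,p): return min((b[0] for b in B[n]),key=lambda q:np.hypot(*(q-proj(C[n],p))))
a=np.deg2rad(30); yaw=0.2
th=np.arctan2(-(0.574-0.544),0.214-0.063)
# rack x dir: perpendicular to row; row direction (y rack)
d=np.array([0.574-0.544,0.214-0.063]);d/=np.linalg.norm(d); rx=np.array([d[1],-d[0]]);print("yaw",np.arctan2(rx[1],rx[0]))
axr=[-rx[0]*.5,-rx[1]*.5,np.cos(a)]
for nm,p,ax in [("t",(.612,-.219,.02),None),("t",(.552,-.208,.02),None),("t",(.651,-.173,.02),None),("t4",(.578,-.14,.02),None),("r",(.574,.214,.05),1),("r",(.558,.135,.05),1),("r",(.544,.063,.05),1)]:
    A=axr if ax else [0,0,1]
    x,e=fitk([(C[n],near(n,p)) for n in C],np.array(p)-[0,0,.017],A); print(nm,np.round(x,4),round(e,2))
E
```

```text
(array([ 0.0768741 ,  0.00038555, -0.08215811]), array([[-7.36105669e-04,  9.54913553e-01,  2.96883082e-01],
       [ 9.99999593e-01,  8.57899047e-04, -2.79955521e-04],
       [-5.22029034e-04,  2.96882755e-01, -9.54913796e-01]])) [[352.03541826   0.         321.09104084]
 [  0.         352.03541826 196.6883474 ]
 [  0.           0.           1.        ]]
side [([276.0, 178.7], 54), ([282.0, 189.0], 62), ([288.7, 200.3], 75), ([180.5, 247.9], 735), ([380.5, 237.8], 103), ([343.5, 241.4], 103), ([380.4, 254.1], 116), ([353.6, 260.3], 127)]
top [([388.9, 172.6], 81), ([410.5, 189.0], 81), ([220.2, 205.5], 105), ([375.6, 206.3], 83), ([252.8, 212.4], 101), ([406.0, 215.3], 83), ([285.6, 219.2], 99)]
yaw -0.1961216751886413
t [ 6.189e-01 -2.218e-01  2.000e-04] 0.17
t [ 5.567e-01 -2.099e-01 -4.000e-04] 0.24
t [ 0.6575 -0.1717  0.0012] 0.35
t4 [ 0.5768 -0.1384  0.0008] 0.36
r [0.5784 0.2148 0.0313] 0.29
r [0.564  0.1408 0.0296] 0.22
r [0.5495 0.0665 0.03  ] 0.23
```

play_rows:
  translation:
    - [-0.033,-0.0235,0]
    - [-0.033,-0.0235,0]
    - [-0.033,-0.0235,0]
    - [-0.033,-0.0235,0]
    - [-0.033,-0.0235,0]
    - [-0.033,-0.0235,0]
    - [-0.033,-0.0235,0]
    - [-0.033,-0.0235,0]
    - [-0.033,-0.0235,0]
    - [-0.033,-0.0235,0]
    - [-0.033,-0.0235,0]
    - [-0.033,-0.0235,0]
    - [-0.033,-0.0235,0]
    - [-0.033,-0.0235,0]
    - [0,0,0]
    - [0,0,0]
  delta_rot:
    - [0,0,0]
    - [0,0,0]
    - [0,0,0]
    - [0,0,0]
    - [0,0,0]
    - [0,0,0]
    - [0,0,0]
    - [0,0,0]
    - [0,0,0]
    - [0,0,0]
    - [0,0,0]
    - [0,0,0]
    - [0,0,0]
    - [0,0,0]
    - [0,0,-6.5]
    - [0,0,0]
  grip: [0.0,0.0,0.0,0.0,0.0,0.0,0.0,0.0,0.0,0.0,0.0,0.0,0.0,0.0,0.0,0.0]
  squeeze: 15

```text
clock: 2.5
tool_pos: [0.5305, 0.1403, 0.3027]
eef_rot: [0.099, 0.995, 0.0, -0.0]
contact_force: [-0.3, 0.3, -0.4]
opening: 0.499
finger_force: 0.0
```

```bash
cat >> h.py <<'E'
import json
def snap(tag):
    c=cal("wrist"); im=r.snapshot("wrist"); cv2.imwrite(f"pics/{tag}.png",im)
    bl=[(b[0].tolist(),int(b[1][4])) for b in blobs(im,60)]
    json.dump([[x.tolist() if hasattr(x,"tolist") else x for x in c],bl],open(f"{tag}.json","w")); return c,bl
def load(tag):
    c,b=json.load(open(f"{tag}.json")); return [np.array(c[0]),np.array(c[1]),np.array(c[2]),c[3]],b
def go(pos,Rm=None,Pc=None,Rc=None):
    "translation in present tool axes; then the turn (rotvec deg in tool axes) for a target rotation"
    s=r.get_state(); P=s["tool_pos"] if Pc is None else Pc; T=R.from_quat(s["eef_rot"]) if Rc is None else Rc
    t=T.inv().apply(np.asarray(pos)-P); w=None if Rm is None else np.rad2deg((T.inv()*Rm).as_rotvec())
    return np.round(t,4), None if w is None else np.round(w,1)
def down(close_deg,tilt=0):
    "tool down, closing line at close_deg in world, tilt (deg) of approach towards the robot"
    y=np.array([np.cos(np.deg2rad(close_deg)),np.sin(np.deg2rad(close_deg)),0]); z=np.array([0,0,-1.]); x=np.cross(y,z)
    return R.from_matrix(np.stack([x,y,z],1))*R.from_euler("y",tilt,degrees=True)
E
python3 - <<'E'
from h import *
c,b=snap("w_rack"); print(b)
print(down(78.8).as_quat(), r.get_state()["eef_rot"], go([.53,-.15,.30],down(78.8)))
print(down(78.8,30).apply([0,0,1]))
E
```

```text
[([329.21888412017165, 191.8047210300429], 466), ([404.028, 190.984], 500), ([254.54285714285714, 192.03061224489795], 490), ([39.799107142857146, 242.93526785714286], 448), ([97.52144469525959, 248.6546275395034], 443), ([55.283185840707965, 288.20648967551625], 339)]
[0.0975829 0.9952274 0.        0.       ] [ 9.93695621e-02  9.95050534e-01  3.38562505e-04 -1.04736655e-04] (array([-0.0573, -0.2851,  0.0025]), array([ 0. , -0. , -0.2]))
[-0.49047758  0.09711718 -0.8660254 ]
```

View pics/w_rack.png

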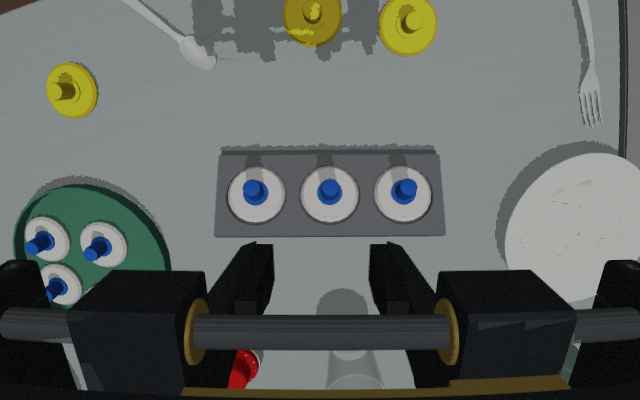

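The wrist picture shows the rack's three white covers with blue knobs at (254,192), (329,192) and (404,191). The yellow look-alikes are at (70,90), (312,14) and (408,22), and part of the tin is at the left.

play_rows:
  translation:
    - [-0.007,-0.0355,0]
    - [-0.007,-0.0355,0]
    - [-0.007,-0.0355,0]
    - [-0.007,-0.0355,0]
    - [-0.007,-0.0355,0]
    - [-0.007,-0.0355,0]
    - [-0.007,-0.0355,0]
    - [-0.007,-0.0355,0]
    - [0,0,0]
  delta_rot:
    - [0,0,0]
    - [0,0,0]
    - [0,0,0]
    - [0,0,0]
    - [0,0,0]
    - [0,0,0]
    - [0,0,0]
    - [0,0,0]
    - [0,0,0]
  grip: [0.0,0.0,0.0,0.0,0.0,0.0,0.0,0.0,-0.2]

```text
clock: 3.68
tool_pos: [0.5292, -0.1516, 0.3026]
eef_rot: [0.102, 0.995, -0.001, -0.0]
contact_force: [-0.5, 0.6, -0.1]
opening: 0.417
finger_force: 0.0
```

Run:
```python
from h import *
c,b=snap("w_tin"); print(b)
im=cv2.imread("pics/w_tin.png"); C={n:cal(n) for n in("side","top")}
B={n:[q[0] for q in blobs(cv2.imread(f"pics/{n}0.png"))] for n in C}
cr,br=load("w_rack")
rx=np.array([np.sin(np.deg2rad(78.8)),-np.cos(np.deg2rad(78.8))]); axr=[-.5*rx[0],-.5*rx[1],.8660]
nr=lambda L,q:np.array(min(L,key=lambda u:np.hypot(*(np.array(u)-q))))
K={}
for nm,p,A in [("B",(.6189,-.2218,0.003),[0,0,1]),("A",(.5567,-.2099,.003),[0,0,1]),("C",(.6575,-.1717,.003),[0,0,1]),("4",(.5768,-.1384,.003),[0,0,1]),("5",(.5784,.2148,.03),axr),("6",(.564,.1408,.03),axr),("7",(.5495,.0665,.03),axr)]:
    w,bb=(cr,br) if nm in"567" else (c,b)
    L=[q[0] for q in bb]; qw=nr(L,kc(w,np.array(p),A))
    x3,e=fitk([(w,qw)]+[(C[n],nr(B[n],kc(C[n],np.array(p),A))) for n in C],np.array(p),A)
    xz,_=fitk([(w,qw)],np.array(p),A,z=p[2]); K[nm]=x3
    print(nm,np.round(x3,4),"rms px",round(e,2),"wrist only",np.round(xz,4))
# tin rim fit from green mask edge, wrist: outer rim at z=.019 r=.099
h=cv2.cvtColor(im,cv2.COLOR_BGR2HSV);g=cv2.inRange(h,(60,60,20),(95,255,255));print(g.sum()//255)
cv2.imwrite("pics/g.png",g)
# top view tin
t=cv2.imread("pics/top0.png");hg=cv2.inRange(cv2.cvtColor(t,cv2.COLOR_BGR2HSV),(60,60,20),(95,255,255))
n,l,st,ce=cv2.connectedComponentsWithStats(hg)
i=min(range(1,n),key=lambda i:abs(ce[i]-[386,200]).sum()+ (1e3 if st[i,4]<800 else 0))
hull=cv2.convexHull(np.argwhere(l==i)[:,::-1].astype(np.int32)).reshape(-1,2)
P=np.array([atz(C["top"],q,.019)[:2] for q in hull]); f=least_squares(lambda v:np.hypot(*(P-v[:2]).T)-v[2],[.595,-.16,.099],loss="soft_l1",f_scale=.002);print("tin top",f.x, f.cost)
A_,B_,C_=K["A"][:2],K["B"][:2],K["C"][:2]
g=least_squares(lambda v:np.hypot(*(np.array([A_,B_,C_])-v).T)-.063,[.595,-.16]);print("from ring",g.x,g.fun)
```

```text
[([542.3880126182966, 135.50946372239747], 634), ([611.3584905660377, 136.3993710691824], 636), ([274.3833333333333, 197.23333333333332], 420), ([341.4669926650367, 202.29095354523227], 409), ([281.94827586206895, 247.29310344827587], 174), ([327.23173803526447, 272.3954659949622], 397)]
B [ 0.6182 -0.2178 -0.0045] rms px 1.44 wrist only [ 0.6134 -0.2141]
A [ 0.5559 -0.2091 -0.0015] rms px 0.45 wrist only [ 0.5542 -0.208 ]
C [ 0.6567 -0.1711  0.0009] rms px 0.46 wrist only [ 0.655  -0.1704]
4 [ 5.759e-01 -1.387e-01 -4.000e-04] rms px 0.45 wrist only [ 0.5744 -0.1385]
5 [0.5788 0.2156 0.0305] rms px 0.23 wrist only [0.579  0.2157]
6 [0.565  0.142  0.0294] rms px 0.32 wrist only [0.5651 0.1422]
7 [0.5505 0.0685 0.029 ] rms px 0.44 wrist only [0.5504 0.0691]
13920
tin top [ 0.59530718 -0.16284589  0.09880272] 5.34230316556583e-06
from ring [ 0.59472729 -0.1594121 ] [ 8.05146666e-05 -8.48699981e-05  8.26154090e-05]
```

View pics/w_tin.png

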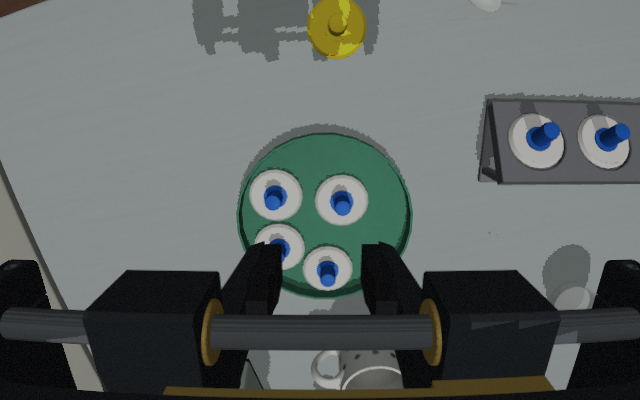

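The wrist picture shows the tin, with ring knobs at (274,197), (281,247, partly behind a finger) and (327,272). The slid cover is at (341,202) and a yellow look-alike at (336,25).

Run:
```python
from h import *
c,b=load("w_tin"); g=cv2.imread("pics/g.png",0)
n,l,st,ce=cv2.connectedComponentsWithStats(g); i=1+np.argmax(st[1:,4])
q=cv2.convexHull(np.argwhere(l==i)[:,::-1].astype(np.int32)).reshape(-1,2); q=q[q[:,1]<235]
P=np.array([atz(c,u,.019)[:2] for u in q]); f=least_squares(lambda v:np.hypot(*(P-v[:2]).T)-.099,[.595,-.16],loss="soft_l1",f_scale=.001);print("tin wrist",f.x,np.round(f.fun*1e3,1))
print(go([.576,-.1387,.16],down(78.8)))
```

```text
tin wrist [ 0.59582117 -0.16191888] [-0.9 -0.5 -0.8 -0.9 -0.5 -0.5 -0.8 -0.5 -0.6 -0.5 -0.4 -0.6 -0.6 -0.6
 -0.5  0.3  0.6  0.6  0.7  1.   0.9  0.6  0.4  0.4  0.1  0.3 -0.5 -0.4
 -0.3 -0.8 -0.7 -1.  -0.7 -0.8 -1.  -0.8]
(array([-0.0435,  0.0194,  0.1427]), array([ 0. , -0. , -0.3]))
```

play_rows:
  translation:
    - [-0.011,0.005,0.036]
    - [-0.011,0.005,0.036]
    - [-0.011,0.005,0.036]
    - [-0.0105,0.0045,0.035]
    - [0,0,0]
  delta_rot:
    - [0,0,-0.3]
    - [0,0,0]
    - [0,0,0]
    - [0,0,0]
    - [0,0,0]
  grip: [-0.2,-0.2,-0.2,-0.2,-0.2]

```text
clock: 4.35
tool_pos: [0.5754, -0.1349, 0.1577]
eef_rot: [0.094, 0.996, 0.001, -0.002]
contact_force: [-0.1, 0.1, 0.2]
opening: 0.402
finger_force: 0.0
```

Run:
```python
from h import *
c,b=snap("w4"); s=r.get_state();print(s["tool_pos"],b)
for q,a in b: print(np.round(q),a,np.round(fitk([(c,np.array(q))],np.array([.58,-.15,.003]),[0,0,1],z=.003)[0],4))
x,e=fitk([(c,np.array(min(b,key=lambda v:abs(v[0][0]-320))[0])),(load("w_tin")[0],np.array([341.467,202.291]))],np.array([.576,-.139,.003]),[0,0,1]);print("4 two wrist views",x,e)
cv2.imwrite("pics/w4c.png",cv2.imread("pics/w4.png")[100:400,120:520])
```

```text
[ 0.57581452 -0.13584215  0.15935853] [([632.8966292134832, 106.28539325842696], 445), ([205.06471981057615, 202.3756906077348], 1267), ([315.2428447528187, 211.72940156114484], 1153), ([221.5721649484536, 273.99484536082474], 194), ([293.97014925373134, 308.99701492537315], 335)]
[633. 106.] 445 [0.5437 0.076 ]
[205. 202.] 1267 [ 0.5549 -0.2069]
[315. 212.] 1153 [ 0.5745 -0.138 ]
[222. 274.] 194 [ 0.6075 -0.2108]
[294. 309.] 335 [ 0.6446 -0.1674]
4 two wrist views [ 0.57706139 -0.13858844 -0.00463   ] 0.06628708794137916
```

View pics/w4c.png

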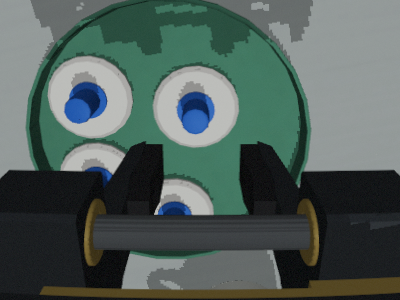

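The crop shows the slid cover 4 in the clear: white with a blue knob, at picture pixel (315,212), just short of the open fingers. This is the right one, and no yellow cover is near.

Run:
```python
from h import *
print(r.get_state()["tool_pos"],go([.5755,-.1384,.0785],down(78.8)))
```

```text
[ 0.57581452 -0.13584215  0.15935853] (array([-0.0003, -0.0027,  0.0809]), array([ 0.1, -0.1,  0.3]))
```

play_rows:
  translation:
    - [0,0,0.03]
    - [0,0,0.02]
    - [0,0,0.015]
    - [0,0,0]
    - [0,0,0]
  delta_rot:
    - [0,0,0]
    - [0,0,0]
    - [0,0,0]
    - [0,0,0]
    - [0,0,0]
  grip: [-0.2,-0.2,-0.2,-0.2,-0.2]

```text
clock: 5.03
tool_pos: [0.5766, -0.1381, 0.0958]
eef_rot: [0.096, 0.995, 0.0, 0.001]
contact_force: [-0.1, -0.2, 0.4]
opening: 0.397
finger_force: 0.0
```

play_rows:
  translation:
    - [0,0,0.01]
    - [0,0,0.0065]
    - [0,0,0]
    - [0,0,0]
    - [0,0,0]
    - [0,0,0]
    - [0,0,-0.008]
    - [0,0,-0.008]
    - [0,0,0]
    - [0,0,0]
  delta_rot:
    - [0,0,0]
    - [0,0,0]
    - [0,0,0]
    - [0,0,0]
    - [0,0,0]
    - [0,0,0]
    - [0,0,0]
    - [0,0,0]
    - [0,0,0]
    - [0,0,0]
  grip: [-0.2,-0.2,-1,-1,-1,-1,-1,-1,-1,-1]
  squeeze: 15

```text
clock: 6.28
tool_pos: [0.5761, -0.1382, 0.0944]
eef_rot: [0.096, 0.995, 0.0, 0.0]
contact_force: [0.6, -0.3, -0.5]
opening: 0.195
finger_force: 15.0
```

Run:
```python
from h import *
c,b=snap("w4g"); s=r.get_state();print(s["tool_pos"],s["opening"],s["finger_force"],b, go([.5955,-.1615,.0945],down(78.8)))
```

```text
[ 0.57596269 -0.13812168  0.09415675] 0.2029475342440812 15.000008465722203 [([170.39678714859437, 239.90401606425704], 2490), ([321.0414653784219, 270.8071658615137], 2484), ([292.47058823529414, 375.4450980392157], 1020)] (array([-0.0236, -0.0192, -0.0003]), array([ 0. , -0. ,  0.2]))
```

View pics/w4g.png

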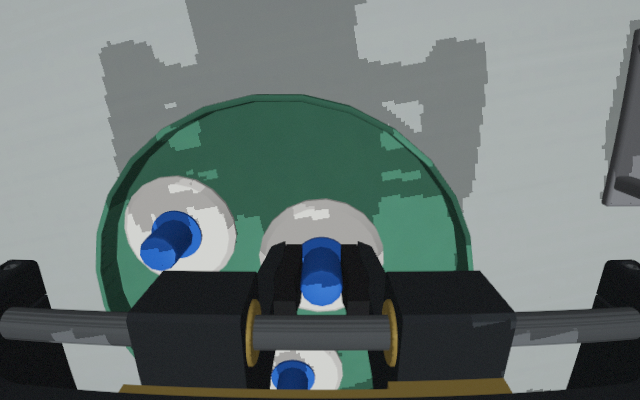

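The picture shows cover 4 held by its knob at (321,271) and clear of the floor, ring cover A at (172,235), and C below the crossbar.

```bash
cat >> h.py <<'E'
def held(c,q,d=.0755):
    "tool-x,y offset of held cover's axis"
    s=r.get_state();T=R.from_quat(s["eef_rot"]).as_matrix();P=s["tool_pos"]
    f=lambda v:kc(c,P+T@np.array([v[0],v[1],d]),-T[:,2])-q
    return least_squares(f,[0,0]).x
def tinfit(tag,vmax=235,umin=0,p0=(.595,-.16)):
    c,_=load(tag); im=cv2.imread(f"pics/{tag}.png"); g=cv2.inRange(cv2.cvtColor(im,cv2.COLOR_BGR2HSV),(60,60,20),(95,255,255))
    n,l,st,ce=cv2.connectedComponentsWithStats(g); i=1+np.argmax(st[1:,4])
    q=cv2.convexHull(np.argwhere(l==i)[:,::-1].astype(np.int32)).reshape(-1,2); q=q[(q[:,1]<vmax)]
    P=np.array([atz(c,u,.019)[:2] for u in q]); f=least_squares(lambda v:np.hypot(*(P-v[:2]).T)-.099,p0,loss="soft_l1",f_scale=.001)
    return f.x,np.abs(f.fun).max()*1e3
E
python3 - <<'E'
from h import *
c,b=load("w4g"); print("held",held(c,np.array(b[1][0])))
print("A",fitk([(c,np.array(b[0][0]))],np.array([.556,-.209,.003]),[0,0,1],z=.003)[0])
print("tin",tinfit("w4g",270),tinfit("w4",270),tinfit("w_tin"))
# two wrist views for A, C with z
for nm,k,p in(("A",[("w_tin",0),("w4",0),("w4",1),("w4g",0)],(.556,-.209,.003)),):
    o=[]
    for t in("w_tin","w4","w4g"):
        cc,bb=load(t); e=kc(cc,np.array(p),[0,0,1]); o.append((cc,np.array(min((u[0] for u in bb),key=lambda u:np.hypot(*(np.array(u)-e))))))
    print(nm,fitk(o,np.array(p),[0,0,1]),fitk(o,np.array(p),[0,0,1],z=.003))
E
```

```text
held [0.00080468 0.00034659]
A [ 0.55454622 -0.20671906]
tin (array([ 0.59658201, -0.16212252]), np.float64(0.8022358260709739)) (array([ 0.59662021, -0.16202471]), np.float64(1.1193238097051417)) (array([ 0.59582117, -0.16191888]), np.float64(0.9901953459209856))
A (array([ 5.55626109e-01, -2.08442995e-01, -2.54936543e-04]), np.float64(0.2727505811253052)) (array([ 0.55461266, -0.20694624]), np.float64(0.5059249205675335))
```

play_rows:
  translation:
    - [-0.009,-0.007,0]
    - [-0.009,-0.007,0]
    - [-0.0067,-0.0051,0]
    - [0,0,0]
    - [0,0,0.008]
    - [0,0,0.0075]
    - [0,0,0]
    - [0,0,0]
  delta_rot:
    - [0,0,0]
    - [0,0,0]
    - [0,0,0]
    - [0,0,0]
    - [0,0,0]
    - [0,0,0]
    - [0,0,0]
    - [0,0,0]
  grip: [-1,-1,-1,-1,-1,-1,-1,-1]

```text
clock: 7.32
tool_pos: [0.5964, -0.1613, 0.0784]
eef_rot: [0.096, 0.995, 0.0, -0.0]
contact_force: [-0.3, 0.1, 0.5]
opening: 0.199
finger_force: 15.0
```

Run:
```python
from h import *
c,b=snap("w4p"); s=r.get_state();print(s["tool_pos"],s["contact_force"],[(np.round(q),a) for q,a in b])
for q,a in b:
    e=fitk([(c,np.array(q))],np.array([.59,-.16,.003]),[0,0,1],z=.003)[0]; print(np.round(e,4))
print(tinfit("w4p",270))
```

```text
[ 0.5964906  -0.1613955   0.07850587] [ 0.62570547 -0.20904169 -0.97726605] [(array([191., 203.]), 3177), (array([321., 271.]), 2507), (array([325., 369.]), 1581)]
[ 0.5549 -0.2068]
[ 0.5956 -0.1608]
[ 0.6495 -0.1695]
(array([ 0.59675128, -0.16196049]), np.float64(1.036926763829854))
```

play_rows:
  translation:
    - [0,0,0]
    - [0,0,0]
    - [0,0,-0.02]
    - [0,0,-0.05]
    - [0,0,-0.05]
    - [0.0255,0.0362,0.003]
    - [0.0255,0.0362,0.003]
    - [0.0255,0.0362,0.003]
    - [0.0255,0.0362,0.003]
    - [0.0255,0.0362,0.003]
    - [0.0255,0.0362,0.003]
    - [0,0,0]
    - [0,0,0]
    - [0,0,0]
    - [0,0,0]
    - [0,0,0]
  delta_rot:
    - [0,0,0]
    - [0,0,0]
    - [0,0,0]
    - [0,0,0]
    - [0,0,0]
    - [0,0,0]
    - [0,0,0]
    - [0,0,0]
    - [0,0,0]
    - [0,0,0]
    - [0,0,0]
    - [0,-10,0]
    - [0,-10,0]
    - [0,-10,0]
    - [0,0,0]
    - [0,0,0]
  grip: [-0.35,-0.35,-0.35,-0.35,-0.35,-0.2,-0.2,-0.2,-0.2,-0.2,-0.2,-0.2,-0.2,-0.2,-0.2,-0.2]

```text
clock: 9.38
tool_pos: [0.454, 0.0686, 0.1711]
eef_rot: [0.095, 0.993, -0.042, 0.052]
contact_force: [0.8, -0.2, 0.0]
opening: 0.4
finger_force: 0.0
```

```bash
cat >> h.py <<'E'
RT=down(78.8,-30); AX=-RT.apply([0,0,1])
def rackfit(tag,p):
    c,b=load(tag); p=np.array(p); e=kc(c,p,AX); q=np.array(min((u[0] for u in b),key=lambda u:np.hypot(*(np.array(u)-e))))
    return (c,q)
E
python3 - <<'E'
from h import *
c,b=snap("w7"); p=(.5505,.0688,.0293); s=r.get_state(); print(s["tool_pos"],[(np.round(q),a) for q,a in b],kc(c,np.array(p),AX))
o=rackfit("w7",p); print(fitk([o],np.array(p),AX,z=.0293),fitk([o,rackfit("w_rack",p)],np.array(p),AX))
print(go(np.array(p)+.125*AX,RT));
E
```

```text
[0.45402183 0.06848093 0.17093805] [(array([354., 301.]), 613), (array([568., 301.]), 625), (array([ 87., 372.]), 515)] [360.35976222 306.44981443]
(array([0.54496984, 0.06504787]), np.float64(3.3827389067178085e-06)) (array([0.5537007 , 0.06452039, 0.01846428]), np.float64(0.984038531595988))
(array([-0.0284,  0.0215,  0.0352]), array([ -4.1, -23.6,   1.4]))
```

Run:
```python
from h import *
s=r.get_state(); print(np.round(s["q"],3),s["tool_pos"],s["eef_rot"],go([.489,.081,.18],RT))
```

```text
[-0.27   0.721 -0.079  2.23   0.924  0.216  0.146] [0.45402183 0.06848093 0.17093805] [ 0.09484899  0.99322943 -0.04262553  0.05178838] (array([-0.0329,  0.0183, -0.0068]), array([ -4.1, -23.6,   1.4]))
```

```bash
cat > fk.py <<'E'
import numpy as np, itertools
from scipy.spatial.transform import Rotation as R
from scipy.optimize import least_squares
D=[([-1.2262105,0.68995595,-0.19454408,1.56632311,0.15730792,0.90252842,-0.21509463],[0.19099979,0.59456073,0.30193378],[.154711249,.987959311,-.000906715,-.0000783973])]
from plant import r
s=r.get_state(); D.append((s["q"],s["tool_pos"],s["eef_rot"]))
def fk(q,p,sg):
    h,a1,a2,L,yo,b,to,e=p; q=np.array(q)*sg
    T=R.from_euler("z",q[0]+b); P=np.array([0,0,h])
    T=T*R.from_euler("y",q[1]); T=T*R.from_euler("z",q[2]); P=P+T.apply([e,0,a1])
    T=T*R.from_euler("y",q[3]); P=P+T.apply([-e,0,0]); T=T*R.from_euler("z",q[4]); P=P+T.apply([0,0,a2])
    T=T*R.from_euler("y",q[5]); P=P+T.apply([to,0,0]); T=T*R.from_euler("z",q[6]+yo); P=P+T.apply([0,0,L]); return P,T
def res(p,sg):
    o=[]
    for q,t,w in D:
        P,T=fk(q,p,sg); o+=[(P-t),.3*(T.inv()*R.from_quat(w)).as_rotvec()]
    return np.concatenate(o)
if __name__=="__main__":
    best=[]
    for z in itertools.product([1,-1],repeat=4):
        sg=np.array([z[0],1,z[1],1,z[2],1,z[3]])
        for yo in(0,np.pi/2,np.pi,-np.pi/2):
            f=least_squares(res,[.3,.35,.35,.2,yo,0,0,0],args=(sg,)); best.append((f.cost,z,np.round(f.x,4)))
    for b in sorted(best,key=lambda b:b[0])[:5]: print(b)
E
python3 fk.py
```

```text
(np.float64(4.712885723516052e-19), (-1, -1, -1, -1), array([-0.7987,  0.8724,  0.367 , -0.6589, -4.7124, -0.    ,  0.185 ,
       -0.0229]))
(np.float64(1.71702068328909e-17), (-1, -1, -1, -1), array([-0.7987,  0.8724,  0.367 , -0.6589,  1.5708,  0.    ,  0.185 ,
       -0.0229]))
(np.float64(1.7959239890398443e-17), (-1, -1, -1, -1), array([-0.7987,  0.8724,  0.367 , -0.6589,  1.5708, -0.    ,  0.185 ,
       -0.0229]))
(np.float64(7.698689470076397e-17), (-1, -1, -1, -1), array([-0.7987,  0.8724,  0.367 , -0.6589,  1.5708, -0.    ,  0.185 ,
       -0.0229]))
(np.float64(0.0012990222113406303), (1, 1, 1, 1), array([19.0504, -3.8972,  0.4001, 15.5187,  3.5856, -1.6282, -1.6485,
        0.1838]))
```

play_rows:
  translation:
    - [-0.04,0,-0.03]
    - [-0.04,0,-0.03]
    - [-0.02,0.02,-0.03]
    - [0,0,0]
  delta_rot:
    - [0,0,0]
    - [0,0,0]
    - [0,0,0]
    - [0,0,0]
  grip: [-0.2,-0.2,-0.2,-0.2]

```text
clock: 9.93
tool_pos: [0.5489, 0.0801, 0.2714]
eef_rot: [0.095, 0.993, -0.04, 0.054]
contact_force: [0.1, -0.1, -0.3]
opening: 0.399
finger_force: 0.0
```

Run:
```python
import fk,json
from fk import *
D.insert(1,([-0.27,0.721,-0.079,2.23,0.924,0.216,0.146],[0.45402183,0.06848093,0.17093805],[0.09484899,0.99322943,-0.04262553,0.05178838]))
sg=np.array([-1,1,-1,1,-1,1,-1])
print(np.round(s["q"],4).tolist(),s["tool_pos"].tolist(),s["eef_rot"].tolist())
for fixed in (True,False):
    g=(lambda v:np.concatenate([res(np.r_[v[:4],np.pi/2,0,v[4:]],sg),(1e-3*np.array(v[4:]))])) if not fixed else (lambda v:res(np.r_[v[:4],np.pi/2,0,0,0],sg))
    f=least_squares(g,[.3,.35,.35,.2]+([] if fixed else [0,0])); print(f.cost,np.round(f.x,4),np.round(f.fun,4))
```

```text
[0.0096, 0.6478, -0.4787, 1.8704, 0.6347, 0.7217, 0.5143] [0.5488851959646797, 0.0800869936635657, 0.27142562959114247] [0.09469018058606056, 0.9932316091711287, -0.04046890046766636, 0.05373088812636044]
0.0013161984316363566 [0.6192 0.5633 0.3222 0.5578] [-0.0461 -0.0067 -0.0062 -0.     -0.      0.      0.0103  0.0139  0.0027
  0.0002  0.0001  0.0002  0.0081  0.0064  0.0035  0.     -0.     -0.    ]
0.00041932403226167136 [-0.0193  0.7334  0.3727  0.012   0.092  -0.0231] [-0.0209  0.0123 -0.0023 -0.     -0.      0.      0.0066  0.0005 -0.0004
  0.0002  0.0001  0.0002 -0.0121 -0.0067  0.0027  0.     -0.     -0.
  0.0001 -0.    ]
```

```bash
cat > lin.py <<'E'
import numpy as np, json, os
from scipy.spatial.transform import Rotation as R
F="states.json"
def rots(q):
    q=np.array(q)*[-1,1,-1,1,-1,1,-1]; T=R.identity(); o=[]
    for a,k in zip("zyzyzyz",range(7)): T=T*R.from_euler(a,q[k]); o.append(T)
    return o
def row(q):
    T=rots(q); c=[np.array([0,0,1.]),T[0].apply([1,0,0]),T[0].apply([0,1,0]),T[2].apply([0,0,1]),T[2].apply([1,0,0]),T[3].apply([1,0,0]),T[4].apply([0,0,1]),T[4].apply([0,1,0]),T[5].apply([1,0,0]),T[6].apply([0,0,1])]
    return np.stack(c,1)
D=json.load(open(F)) if os.path.exists(F) else [([-1.2262105,0.68995595,-0.19454408,1.56632311,0.15730792,0.90252842,-0.21509463],[0.19099979,0.59456073,0.30193378]),([-0.27,0.721,-0.079,2.23,0.924,0.216,0.146],[0.45402183,0.06848093,0.17093805])]
def add():
    from plant import r
    s=r.get_state(); D.append((s["q"].tolist(),s["tool_pos"].tolist())); json.dump(D,open(F,"w"))
def fit(lam=1e-3):
    A=np.vstack([row(q) for q,_ in D]); b=np.concatenate([p for _,p in D])
    p0=np.array([.333,0,0,.35,0,0,.36,0,.0,.2])
    x=p0+np.linalg.solve(A.T@A+lam**2*np.eye(10),A.T@(b-A@p0)); return x,A@x-b
if __name__=="__main__":
    add()
    for l in(1e-1,1e-2,1e-3): x,e=fit(l); print(l,np.round(x,3),np.round(np.abs(e).max(),4))
E
python3 lin.py
```

```text
0.1 [ 0.375  0.092 -0.033  0.431  0.003  0.001  0.357 -0.013  0.02   0.181] 0.0013
0.01 [ 0.379  0.107 -0.03   0.42  -0.     0.004  0.36  -0.013  0.024  0.175] 0.0001
0.001 [ 0.38   0.109 -0.03   0.416 -0.     0.004  0.36  -0.013  0.025  0.173] 0.0
```

```bash
cat > ik.py <<'E'
from lin import *
from scipy.optimize import least_squares
X,_=fit(1e-2)
lo=np.array([-3.01,-.46,-1.47,.13,-1,.04,-2.66]);hi=np.array([3.01,2.08,1.51,2.56,4.14,2.09,2.66])
YO=R.from_euler("z",np.pi/2)
def ik(P,T,q0):
    f=lambda q:np.r_[row(q)@X-P,.2*((rots(q)[-1]*YO).inv()*T).as_rotvec(),1e-4*(q-q0)]
    s=least_squares(f,np.clip(q0,lo+.01,hi-.01),bounds=(lo,hi)); return s.x,np.abs(s.fun[:6]).max()
if __name__=="__main__":
    from h import RT,AX,down,r
    q=r.get_state()["q"]; rng=np.random.default_rng(0)
    for nm,p in(("7",(.5505,.0688,.0293)),("6",(.565,.142,.0294)),("5",(.5788,.2156,.0305))):
        for yaw in(0,180):
            P=np.array(p)+.0755*AX; T=RT*R.from_euler("z",yaw,degrees=True); S=[]
            for k in range(25):
                x,e=ik(P,T,q if k==0 else rng.uniform(lo,hi))
                if e<2e-3:S.append(x)
            S=sorted(S,key=lambda x:abs(x-q)[[4,6]].sum()); print(nm,yaw,len(S),[np.round(x,2).tolist() for x in S[:2]])
E
python3 ik.py
```

```text
7 0 15 [[0.44, 1.92, -1.39, 2.04, 2.48, 1.7, -0.22], [0.44, 1.89, -1.36, 2.04, 2.46, 1.67, -0.25]]
7 180 14 [[-0.4, 1.06, 0.23, 2.25, 3.04, 0.61, 1.13], [-0.4, 1.06, 0.23, 2.25, 3.04, 0.62, 1.13]]
6 0 19 [[0.28, 1.95, -1.46, 1.93, 2.47, 1.74, -0.24], [0.25, 1.73, -1.26, 1.96, 2.33, 1.57, -0.44]]
6 180 12 [[-0.7, 1.1, 0.49, 2.15, 3.34, 0.47, 0.63], [-0.63, 1.07, 0.36, 2.16, 3.11, 0.47, 0.9]]
5 0 13 [[0.06, 1.58, -1.15, 1.85, 2.18, 1.43, -0.57], [0.05, 1.54, -1.11, 1.86, 2.16, 1.39, -0.61]]
5 180 11 [[-0.77, 1.07, 0.41, 2.04, 3.07, 0.31, 0.81], [-0.71, 1.05, 0.29, 2.05, 2.76, 0.34, 1.14]]
```

```bash
cat > t.py <<'E'
from ik import *
from h import down,AX,r
q=np.array([-0.3,.7,0,1.9,.2,.6,-.2])
def best(P,T):
    c=[ik(P,T,q0) for q0 in (q,q+[0,.2,.3,.2,0,-.3,0],q+[0,.2,-.3,.2,.3,-.3,0])]; return min(c,key=lambda v:round(v[1],3)*10+abs(v[0]-q).sum()*.001)
C={"7":(.5505,.0688,.0293),"6":(.565,.142,.0294),"5":(.5788,.2156,.0305)}
for nm,p in C.items():
    for tl in(-15,-10,-5,0,5,10):
        T=down(78.8,tl); g=np.array(p)+.022*AX; P=g-T.apply([0,0,1])*.054
        x,e=best(P,T); print(nm,tl,np.round(P,3),np.round(x,2),round(e,4))
c=np.array([.596,-.162])
for ang,cl in((51,78.8),(110,78.8),(170,78.8),(51,110),(110,50)):
    for tl in(20,30,40):
        a=np.deg2rad(ang);T=down(cl,tl); g=np.r_[c+.063*np.array([np.cos(a),np.sin(a)]),.025]; P=g-T.apply([0,0,1])*.054
        x,e=best(P,T); print("place",ang,cl,tl,np.round(P,3),np.round(x,2),round(e,4))
E
python3 t.py
python3 - <<'E'
from h import *
for t in("mug","timer","tumbler"): print(t,[(np.round(d["point"],3),round(d["confidence"],2)) for d in r.look_for("top",t)][:2],[(np.round(d["point"],3),round(d["confidence"],2)) for d in r.look_for("side",t)][:2])
E
```

```text
7 -15 [0.526 0.074 0.101] [-0.31  0.94  0.17  1.99 -0.96  0.04  2.1 ] 0.0073
7 -10 [0.531 0.073 0.102] [-0.3   0.94  0.05  2.01  0.74  0.05  0.37] 0.0
7 -5 [0.535 0.072 0.102] [-0.16  0.95 -0.14  1.93  0.69  0.23  0.46] 0.0
7 0 [0.54  0.071 0.102] [-0.07  0.98 -0.25  1.86  0.59  0.38  0.6 ] 0.0
7 5 [0.544 0.07  0.102] [-0.02  1.02 -0.32  1.78  0.5   0.51  0.71] 0.0
7 10 [0.549 0.069 0.102] [ 0.01  1.05 -0.36  1.71  0.42  0.62  0.81] 0.0
6 -15 [0.54  0.147 0.101] [-0.5   0.97  0.18  1.93  0.08  0.04  0.88] 0.0
6 -10 [0.545 0.146 0.102] [-0.38  0.96 -0.01  1.9   0.68  0.17  0.32] 0.0
6 -5 [0.55  0.145 0.102] [-0.27  0.98 -0.16  1.83  0.6   0.31  0.45] 0.0
6 0 [0.554 0.144 0.102] [-0.19  1.01 -0.26  1.76  0.52  0.44  0.56] 0.0
6 5 [0.559 0.143 0.102] [-0.14  1.04 -0.32  1.69  0.44  0.56  0.67] 0.0
6 10 [0.563 0.142 0.102] [-0.11  1.08 -0.36  1.61  0.37  0.67  0.75] 0.0
5 -15 [0.554 0.22  0.102] [-0.56  0.99  0.06  1.85  0.85  0.17  0.02] 0.0
5 -10 [0.559 0.22  0.103] [-0.46  0.99 -0.06  1.77  0.59  0.29  0.32] 0.0
5 -5 [0.563 0.219 0.103] [-0.37  1.01 -0.18  1.7   0.53  0.41  0.44] 0.0

[... 1182 characters left out ...]
5] 0.0
place 51 110 40 [ 0.668 -0.101  0.066] [ 0.06  1.47 -0.11  0.82  0.34  1.53  1.8 ] 0.0
place 110 50 20 [ 0.589 -0.115  0.076] [ 0.34  1.2  -0.33  1.42  0.18  0.86  0.9 ] 0.0
place 110 50 30 [ 0.595 -0.12   0.072] [ 0.39  1.3  -0.41  1.27  0.16  1.09  0.94] 0.0
place 110 50 40 [ 0.601 -0.125  0.066] [ 0.36  1.37 -0.33  1.11  0.    1.3   1.06] 0.0
mug [(array([ 0.786, -0.15 ,  0.042]), 0.95)] [(array([ 0.761, -0.156,  0.064]), 0.92)]
timer [(array([ 0.752, -0.021,  0.036]), 0.74), (array([ 0.783, -0.15 ,  0.042]), 0.37)] [(array([ 0.753, -0.033,  0.03 ]), 0.91)]
tumbler [(array([0.781, 0.13 , 0.056]), 0.61)] [(array([0.76 , 0.106, 0.066]), 0.76), (array([ 0.572, -0.143,  0.008]), 0.66)]
```

```bash
cat >> h.py <<'E'
def pg(U,tilt,k=.051,close=78.8):
    T=down(close,tilt); return np.array(U)+.022*AX-T.apply([0,0,1])*k,T
U7=(.5503,.0678,.0293);U6=(.565,.142,.0293);U5=(.5797,.2166,.0300)
E
python3 - <<'E'
from h import *
P,T=pg(U7,0); print(P,go(P+[0,0,.07],T)); s=r.get_state(); print(R.from_quat(s["eef_rot"]).apply([0,0,1]))
print("after turn", go(P+[0,0,.07],None,Rc=T))
E
python3 -c "import lin;lin.add()"
```

```text
[0.53950949 0.06993658 0.09935256] (array([ 0.0145, -0.0009,  0.0979]), array([-4.5,  6.2,  0.4]))
[ 0.09020299 -0.09691793 -0.99119642]
after turn (array([ 0.0039, -0.0086,  0.0985]), None)
```

play_rows:
  translation:
    - [0,0,0]
    - [0.002,-0.004,0.035]
    - [0.002,-0.0045,0.035]
    - [0,0,0.028]
    - [0,0,0]
    - [0,0,0]
  delta_rot:
    - [-4.5,6.2,0.4]
    - [0,0,0]
    - [0,0,0]
    - [0,0,0]
    - [0,0,0]
    - [0,0,0]
  grip: [-0.2,-0.2,-0.2,-0.2,-0.2,-0.2]

```text
clock: 10.98
tool_pos: [0.541, 0.0713, 0.1715]
eef_rot: [0.098, 0.995, 0.001, 0.001]
contact_force: [-0.2, 0.4, 1.4]
opening: 0.398
finger_force: 0.0
```

```bash
python3 -c "import lin;lin.add()"
python3 - <<'E'
from h import *
c,b=snap("w7b"); s=r.get_state(); print(s["tool_pos"],np.round(s["q"],2)); P,T=pg(U7,0)
for nm,U in(("7",U7),("6",U6),("5",U5)):
    o=rackfit("w7b",U); print(nm,o[1],fitk([o],np.array(U),AX,z=U[2]),fitk([o,rackfit("w_rack",U)],np.array(U),AX))
print(go(P,T))
E
```

```text
[0.54129669 0.07127245 0.17188801] [ 0.06  0.82 -0.46  1.91  0.64  0.56  0.54]
7 [317.42495784 214.55227656] (array([0.55075151, 0.0677654 ]), np.float64(2.507842455686583e-06)) (array([0.55210351, 0.06753338, 0.02491957]), np.float64(0.32132765523770224))
6 [435.93278566 212.95444361] (array([0.56398244, 0.14062241]), np.float64(3.5453909465483276e-06)) (array([0.56680552, 0.14228172, 0.02295983]), np.float64(0.2569290713194493))
5 [550.26742627 211.51809651] (array([0.57773463, 0.21491405]), np.float64(1.1533484285529966e-06)) (array([0.57928566, 0.21644277, 0.02733895]), np.float64(0.38232252911409936))
(array([ 0.0017, -0.0019,  0.0725]), array([ 0.2,  0.2, -0. ]))
```

play_rows:
  translation:
    - [0.001,-0.001,0.03]
    - [0.0007,-0.0009,0.025]
    - [0,0,0.01]
    - [0,0,0.0075]
    - [0,0,0]
    - [0,0,0]
    - [0,0,0]
    - [0,0,0]
    - [0,0,0]
  delta_rot:
    - [0,0,0]
    - [0,0,0]
    - [0,0,0]
    - [0,0,0]
    - [0,0,0]
    - [0,0,0]
    - [0,0,0]
    - [0,0,0]
    - [0,0,0]
  grip: [-0.2,-0.2,-0.2,-0.2,-0.2,-1,-1,-1,-1]
  squeeze: 25

```text
clock: 12.15
tool_pos: [0.5375, 0.0699, 0.1032]
eef_rot: [0.097, 0.995, 0.0, 0.001]
contact_force: [-12.2, -1.5, 38.7]
opening: 0.197
finger_force: 43.7
```

```bash
python3 -c "import lin;lin.add()"
python3 - <<'E'
from h import *
c,b=snap("w7g"); s=r.get_state(); print(s["tool_pos"],s["contact_force"],s["opening"],s["finger_force"],b)
P,T=pg(U7,0);print(go(P,T))
E
```

```text
[0.5374919  0.06987539 0.10317337] [-12.47615554  -1.90759838  39.46868672] 0.19223201131054612 43.65715163759887 [([620.4569230769231, 252.1846153846154], 650), ([321.0655086848635, 271.7439205955335], 2015), ([491.5843780135005, 264.927193828351], 2074)]
(array([-0.002 ,  0.0004,  0.0038]), array([0. , 0.2, 0. ]))
```

View pics/w7g.png

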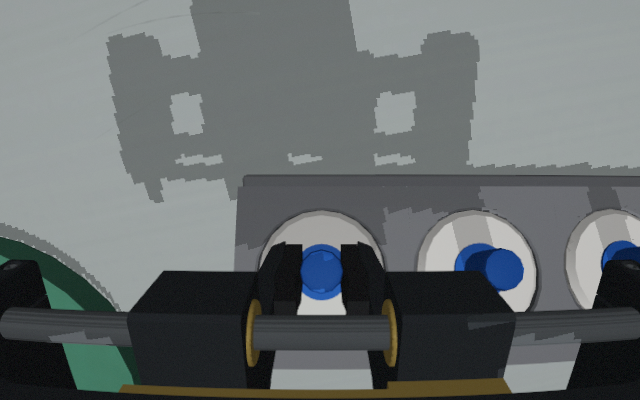

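The picture shows cover 7's knob between the pads at (321,272), with the cover still in its pocket and the neighbour's knob at (491,265). The fingertips press on the cover, so I ease off along the plate's normal.

play_rows:
  translation:
    - [0.001,0,-0.004]
    - [0.003,0,-0.0052]
    - [0.003,0,-0.0052]
    - [0.006,0,-0.0104]
    - [0.006,0,-0.0104]
    - [0,0,-0.03]
    - [0,0,0]
    - [0,0,0]
  delta_rot:
    - [0,0,0]
    - [0,0,0]
    - [0,0,0]
    - [0,0,0]
    - [0,0,0]
    - [0,0,0]
    - [0,0,0]
    - [0,0,0]
  grip: [-1,-1,-1,-1,-1,-1,-1,-1]

```text
clock: 13.2
tool_pos: [0.5199, 0.0729, 0.1635]
eef_rot: [0.098, 0.995, 0.001, 0.001]
contact_force: [-0.2, 0.1, -0.6]
opening: 0.196
finger_force: 38.5
```

```bash
python3 -c "import lin;lin.add()"
python3 - <<'E'
from h import *
c,b=snap("w7l"); s=r.get_state(); print(s["tool_pos"],s["contact_force"],s["opening"],s["finger_force"],b)
a=cv2.imread("pics/w7l.png")[150:400,150:600]; r.snapshot("side"); cv2.imwrite("pics/s7.png",r.snapshot("side"))
bb=cv2.resize(cv2.imread("pics/s7.png")[130:290,180:420],(720,480),interpolation=cv2.INTER_CUBIC)
cv2.imwrite("pics/c7.png",np.hstack([cv2.resize(a,(400,222))[:222],cv2.resize(bb,(333,222))]))
cv2.imwrite("pics/c7.png",cv2.resize(np.hstack([cv2.resize(a,(540,300)),cv2.resize(bb,(450,300))]),(800,242)))
E
```

```text
[0.51978619 0.07293406 0.1631059 ] [ 0.00182299  0.16567707 -0.85772904] 0.19353689265761806 38.48573260009289 [([440.1152416356877, 248.07509293680297], 1345), ([554.8634857521538, 245.89463220675944], 1509), ([321.0119581464873, 271.49277528649725], 2007), ([70.89781021897811, 347.4014598540146], 137), ([86.91946308724832, 386.81208053691273], 149)]
```

View pics/c7.png

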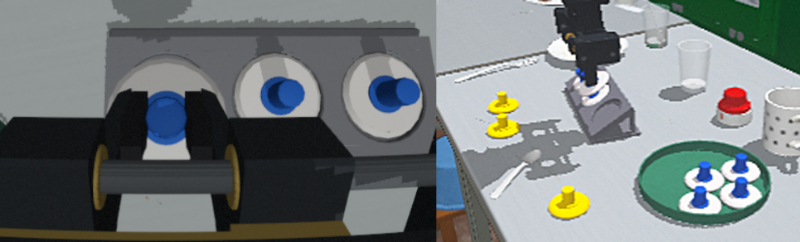

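The picture shows cover 7 held at its rack tilt and clear of the pocket. In the side view the tin holds its four covers, with cover 4 in the middle; the two other rack covers are untouched.

```bash
cat >> h.py <<'E'
CT=np.array([.5965,-.162])
def spot(a,rad=.0635): a=np.deg2rad(a); return np.r_[CT+rad*np.array([np.cos(a),np.sin(a)]),.003]
def utool(U,Pg,Tg): return Tg.inv().apply(np.array(U)-Pg)
def uimg(c,q,P,T,u0,tilt):
    "refine tool-x,y of held cover from picture, keeping its depth"
    ax=T.apply(R.from_euler("y",-tilt,degrees=True).apply([0,0,-1])) # knob axis in tool: leaning
    f=lambda v:kc(c,P+T.apply([v[0],v[1],u0[2]]),ax)-q
    return least_squares(f,u0[:2]).x
E
python3 - <<'E'
from h import *
Pg=np.array([.5375,.0699,.1032]); Tg=down(78.8,0); u=utool(U7,Pg,Tg); print("u",u)
c,b=load("w7l"); s=r.get_state(); T=R.from_quat(s["eef_rot"])
print("axis in tool",T.inv().apply(AX)); 
for sg in(30,-30): print(sg,uimg(c,np.array(b[2][0]),s["tool_pos"],T,u,sg), T.apply(R.from_euler("y",-sg,degrees=True).apply([0,0,-1])))
Tp=down(78.8,30); P=spot(168.5)-Tp.apply(u); print("place TCP",P, spot(168.5))
print(go(P+[0,0,.06],None), "turned axes:",go(P+[0,0,.06],None,Rc=Tp))
E
```

```text
u [-0.01296412  0.00042619  0.0739    ]
axis in tool [ 0.49961588  0.0012501  -0.86624616]
30 [-0.0117322  0.0003503] [-0.49109735  0.095966    0.86580247]
-30 [0.00877471 0.00036734] [ 0.48980341 -0.09854237  0.86624594]
place TCP [ 0.55942486 -0.15475445  0.07348134] [ 0.53427478 -0.14934014  0.003     ]
(array([-0.0832, -0.2157,  0.0291]), None) turned axes: (array([-0.0867, -0.2157, -0.0161]), None)
```

play_rows:
  translation:
    - [-0.0135,-0.036,0]
    - [-0.014,-0.036,0]
    - [-0.014,-0.036,0]
    - [-0.014,-0.036,0]
    - [-0.014,-0.036,0]
    - [-0.0137,-0.0357,0]
    - [0,0,0]
    - [0,0,0]
    - [0,0,0]
    - [0,0,0]
    - [0,0,0]
  delta_rot:
    - [0,0,0]
    - [0,0,0]
    - [0,0,0]
    - [0,0,0]
    - [0,0,0]
    - [0,0,0]
    - [0,10,0]
    - [0,10,0]
    - [0,10,0]
    - [0,0,0]
    - [0,0,0]
  grip: [-1,-1,-1,-1,-1,-1,-1,-1,-1,-1,-1]

```text
clock: 14.72
tool_pos: [0.5594, -0.1543, 0.1627]
eef_rot: [0.094, 0.962, 0.026, -0.256]
contact_force: [-0.3, 0.2, -1.0]
opening: 0.198
finger_force: 38.5
```

```bash
python3 -c "import lin;lin.add()"
python3 - <<'E'
from h import *
c,b=snap("p7"); s=r.get_state(); print(s["tool_pos"],s["finger_force"],[(np.round(q),a) for q,a in b])
for q,a in b: print(np.round(fitk([(c,np.array(q))],np.array([.59,-.16,.003]),[0,0,1],z=.003)[0],4))
print(tinfit("p7",260))
u=np.array([-.0123,.0004,.0739]); Tp=down(78.8,30); P=spot(168.5)-Tp.apply(u)
print(go(P,Tp),go(P+[0,0,.02],Tp))
E
```

```text
[ 0.55923054 -0.15446508  0.16335777] 38.4988416172564 [(array([321., 272.]), 2003), (array([321., 370.]), 1120)]
[ 0.532  -0.1482]
[ 0.5948 -0.1606]
(array([ 0.59705531, -0.16289449]), np.float64(0.28523732491084197))
(array([-0.0456, -0.0004,  0.0779]), array([0.1, 0.2, 0.1])) (array([-0.0356, -0.0004,  0.0605]), array([0.1, 0.2, 0.1]))
```

play_rows:
  translation:
    - [-0.0115,0,0.02]
    - [-0.0115,0,0.02]
    - [-0.01,0,0.017]
    - [-0.005,0,0.009]
    - [-0.004,0,0.007]
    - [-0.0026,0,0.0045]
    - [0,0,0]
    - [0,0,0]
  delta_rot:
    - [0,0,0]
    - [0,0,0]
    - [0,0,0]
    - [0,0,0]
    - [0,0,0]
    - [0,0,0]
    - [0,0,0]
    - [0,0,0]
  grip: [-1,-1,-1,-1,-1,-1,-1,-1]

```text
clock: 15.78
tool_pos: [0.5601, -0.1545, 0.0741]
eef_rot: [0.094, 0.962, 0.026, -0.256]
contact_force: [0.5, 1.0, -1.2]
opening: 0.196
finger_force: 32.5
```

```bash
python3 -c "import lin;lin.add()"
python3 - <<'E'
from h import *
c,b=snap("p7b"); s=r.get_state(); print(s["tool_pos"],s["contact_force"],[(np.round(q),a) for q,a in b])
for q,a in b: print(np.round(fitk([(c,np.array(q))],np.array([.59,-.16,.003]),[0,0,1],z=.003)[0],4))
print(tinfit("p7b",260))
u=np.array([-.0123,.0004,.0739]); Tp=down(78.8,30); P=spot(168.5)-Tp.apply(u); print(go(P,Tp), s["tool_pos"]+R.from_quat(s["eef_rot"]).apply(u))
cv2.imwrite("pics/v9.png",np.vstack([cv2.imread("pics/p7b.png")[100:400]]))
E
```

```text
[ 0.56008867 -0.15445474  0.07414831] [ 1.22635828  0.43297548 -0.47238136] [(array([321., 272.]), 2000)]
[ 0.5335 -0.1487]
(array([ 0.59660802, -0.16216995]), np.float64(0.45280000386925534))
(array([-0.0005, -0.0004,  0.0009]), array([0.1, 0.1, 0. ])) [ 0.53456374 -0.14881712  0.00393894]
```

View pics/v9.png

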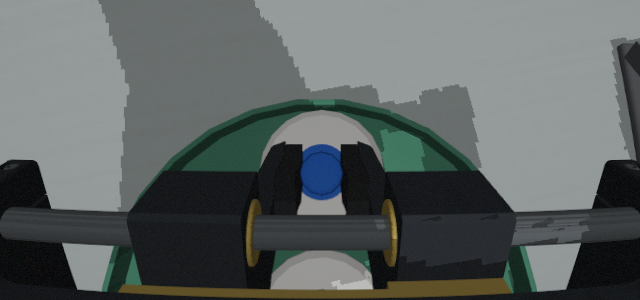

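The picture shows cover 7 flat and low in the tin, just inside the near wall, with its knob at (321,172) in the crop; the middle cover's edge shows behind it.

play_rows:
  translation:
    - [-0.0005,0,0.001]
    - [-0.0005,0,0.001]
    - [0,0,0]
    - [0,0,0]
    - [0,0,0]
  delta_rot:
    - [0,0,0]
    - [0,0,0]
    - [0,0,0]
    - [0,0,0]
    - [0,0,0]
  grip: [-1,-1,-1,-0.45,-0.45]

```text
clock: 16.45
tool_pos: [0.5596, -0.1543, 0.0717]
eef_rot: [0.094, 0.961, 0.026, -0.257]
contact_force: [0.3, 0.4, 0.1]
opening: 0.274
finger_force: 0.6
```

play_rows:
  translation:
    - [0.01,0,-0.0173]
    - [0.02,0,-0.0346]
    - [0.02,0,-0.0346]
    - [0,0,0]
    - [0,0,0]
    - [0,0,0]
    - [0,0,0]
  delta_rot:
    - [0,0,0]
    - [0,0,0]
    - [0,0,0]
    - [0,-10,0]
    - [0,-10,0]
    - [0,-10,0]
    - [0,0,0]
  grip: [-0.45,-0.2,-0.2,-0.2,-0.2,-0.2,-0.2]

```text
clock: 17.32
tool_pos: [0.5571, -0.1545, 0.1731]
eef_rot: [0.097, 0.995, -0.0, -0.001]
contact_force: [-0.5, -1.1, 0.1]
opening: 0.401
finger_force: 0.0
```

Run:
```python
from h import *
c,b=snap("a7"); s=r.get_state(); print(s["tool_pos"],[(np.round(q),a) for q,a in b])
for q,a in b: print(np.round(fitk([(c,np.array(q))],np.array([.59,-.16,.003]),[0,0,1],z=.003)[0],4))
print(tinfit("a7",240))
T=down(78.8,-8); P,_=pg(U5,-8,.058); A=P-T.apply([0,0,1])*.06; print(P,A,go(A,T))
```

```text
[ 0.55892556 -0.15498055  0.17284514] [(array([322., 165.]), 1019), (array([245., 214.]), 1053), (array([322., 254.]), 985), (array([325., 311.]), 205)]
[ 0.5305 -0.1481]
[ 0.5544 -0.2076]
[ 0.5949 -0.1607]
[ 0.643  -0.1684]
(array([ 0.59644052, -0.16204349]), np.float64(0.9748927429023557))
[0.56099118 0.22030445 0.10648811] [0.55279983 0.22192638 0.16590419] (array([0.0792, 0.3685, 0.007 ]), array([ 0., -8., -0.]))
```

play_rows:
  translation:
    - [0.0088,0.041,0]
    - [0.0088,0.041,0]
    - [0.0088,0.041,0]
    - [0.0088,0.041,0]
    - [0.0088,0.041,0]
    - [0.0088,0.041,0]
    - [0.0088,0.041,0]
    - [0.0088,0.041,0]
    - [0.0088,0.0405,0]
    - [0,0,0]
    - [0,0,0]
    - [0,0,0]
  delta_rot:
    - [0,0,0]
    - [0,0,0]
    - [0,0,0]
    - [0,0,0]
    - [0,0,0]
    - [0,0,0]
    - [0,0,0]
    - [0,0,0]
    - [0,0,0]
    - [0,-8,0]
    - [0,0,0]
    - [0,0,0]
  grip: [-0.2,-0.2,-0.2,-0.2,-0.2,-0.2,-0.2,-0.2,-0.2,-0.2,-0.2,-0.2]

```text
clock: 18.88
tool_pos: [0.5549, 0.2218, 0.1722]
eef_rot: [0.098, 0.993, -0.007, 0.07]
contact_force: [0.8, -0.4, -0.3]
opening: 0.401
finger_force: 0.0
```

Run:
```python
from h import *
c,b=snap("w5"); s=r.get_state(); print(s["tool_pos"],np.round(s["q"],2),[(np.round(q),a) for q,a in b])
for U in(U5,U6):
    o=rackfit("w5",U); print(o[1],kc(o[0],np.array(U),AX),fitk([o],np.array(U),AX,z=U[2]))
P,T=pg(U5,-8,.058); print(go(P,T))
```

```text
[0.55507856 0.22139366 0.17217237] [-0.31  0.82 -0.32  1.85  0.73  0.5   0.21] [(array([202., 209.]), 1304), (array([320., 209.]), 1177)]
[320.29396771 208.7502124 ] [319.79287038 210.87499131] (array([0.57834902, 0.2171757 ]), np.float64(1.3377190062650125e-06))
[202.47469325 208.95322086] [198.78741999 211.33247815] (array([0.56386003, 0.14491083]), np.float64(6.762250575864657e-07))
(array([0.0033, 0.    , 0.0659]), array([ 0.1,  0.1, -0.2]))
```

play_rows:
  translation:
    - [0.002,0,0.03]
    - [0.0018,0,0.02]
    - [0,0,0.01]
    - [0,0,0.0059]
    - [0,0,0]
    - [0,0,0]
  delta_rot:
    - [0,0,0]
    - [0,0,0]
    - [0,0,0]
    - [0,0,0]
    - [0,0,0]
    - [0,0,0]
  grip: [-0.2,-0.2,-0.2,-0.2,-0.2,-0.2]
  squeeze: 25

```text
clock: 19.68
tool_pos: [0.5594, 0.2215, 0.1071]
eef_rot: [0.098, 0.993, -0.005, 0.071]
contact_force: [-0.1, -0.5, -0.2]
opening: 0.404
finger_force: 0.0
```

play_rows:
  translation:
    - [0,0,0]
    - [0,0,0]
    - [0,0,0]
    - [0,0,0]
  delta_rot:
    - [0,0,0]
    - [0,0,0]
    - [0,0,0]
    - [0,0,0]
  grip: [-1,-1,-1,-1]

```text
clock: 20.18
tool_pos: [0.5591, 0.2214, 0.1068]
eef_rot: [0.098, 0.993, -0.006, 0.071]
contact_force: [-0.3, 0.4, 5.0]
opening: 0.192
finger_force: 25.0
```

Run:
```python
from h import *
c,b=snap("w5g"); s=r.get_state(); T=R.from_quat(s["eef_rot"]); print(s["tool_pos"],s["contact_force"],s["finger_force"],[(np.round(q),a) for q,a in b])
u=T.inv().apply(np.array((.579,.217,.03))-s["tool_pos"]); print(u)
q=min((np.array(k[0]) for k in b),key=lambda k:abs(k[0]-321)); print(uimg(c,q,s["tool_pos"],T,u,22)); print("normal in tool",T.inv().apply(AX),go(s["tool_pos"]))
```

```text
[0.55908214 0.22140648 0.10677927] [-1.43617134  0.25312698  4.96997022] 25.000358484248864 [(array([154., 261.]), 2244), (array([321., 263.]), 1904)]
[-0.00934106 -0.0006362   0.07888938]
[-0.00547448  0.00029138]
normal in tool [ 0.37261235  0.00196639 -0.92798501] (array([0., 0., 0.]), None)
```

play_rows:
  translation:
    - [0.002,0,-0.0055]
    - [0.002,0,-0.0055]
    - [0.004,0,-0.01]
    - [0.004,0,-0.01]
    - [0,0,-0.03]
    - [0,0,0]
    - [0,0,0]
  delta_rot:
    - [0,0,0]
    - [0,0,0]
    - [0,0,0]
    - [0,0,0]
    - [0,0,0]
    - [0,8,0]
    - [0,0,0]
  grip: [-1,-1,-1,-1,-1,-1,-1]

```text
clock: 21.1
tool_pos: [0.541, 0.2236, 0.1657]
eef_rot: [0.1, 0.995, 0.002, 0.002]
contact_force: [-0.4, -0.5, -1.5]
opening: 0.193
finger_force: 25.0
```

Run:
```python
from h import *
s=r.get_state(); print(s["tool_pos"],s["finger_force"],s["contact_force"])
u=np.array([-.006,.0003,.0795]); Tp=down(99,22); S=spot(50.2); P=S-Tp.apply(u); print(S,P); T0=down(78.8,0)
print(go(P+[0,0,.08],T0)); print((T0.inv()*down(99,0)).as_rotvec(degrees=True),(T0.inv()*Tp).as_rotvec(degrees=True))
```

```text
[0.54098896 0.22364404 0.1656999 ] 24.99865218065679 [-0.42027081 -0.5080048  -1.51940714]
[ 0.63714697 -0.113214    0.003     ] [ 0.66111385 -0.10972175  0.07895876]
(array([-0.1843, -0.3026,  0.0061]), array([ 0.3,  0.2, -0.3]))
[  0.    0.  -20.2] [  3.87792227  21.77053132 -19.95018057]
```

play_rows:
  translation:
    - [0,0,-0.02]
    - [-0.023,-0.0378,0]
    - [-0.023,-0.0378,0]
    - [-0.023,-0.0378,0]
    - [-0.023,-0.0378,0]
    - [-0.023,-0.0378,0]
    - [-0.023,-0.0378,0]
    - [-0.023,-0.0378,0]
    - [-0.0233,-0.038,0]
    - [0,0,0]
    - [0,0,0]
    - [0,0,0]
    - [0,0,0]
    - [0,0,0]
    - [0,0,0]
  delta_rot:
    - [0,0,0]
    - [0,0,0]
    - [0,0,0]
    - [0,0,0]
    - [0,0,0]
    - [0,0,0]
    - [0,0,0]
    - [0,0,0]
    - [0,0,0]
    - [0,0,-10.1]
    - [0,0,-10.1]
    - [0,10,0]
    - [0,10,0]
    - [0,2,0]
    - [0,0,0]
  grip: [-1,-1,-1,-1,-1,-1,-1,-1,-1,-1,-1,-1,-1,-1,-1]

```text
clock: 22.98
tool_pos: [0.6608, -0.1061, 0.1834]
eef_rot: [-0.078, 0.979, -0.016, -0.189]
contact_force: [0.0, 0.3, -0.7]
opening: 0.195
finger_force: 25.0
```

Run:
```python
from h import *
c,b=snap("p5"); s=r.get_state(); print(s["tool_pos"],s["finger_force"],[(np.round(q),a) for q,a in b])
for q,a in b: print(np.round(fitk([(c,np.array(q))],np.array([.59,-.16,.003]),[0,0,1],z=.003)[0],4))
u=np.array([-.006,.0003,.0795]); Tp=down(99,22); S=spot(50.2); P=S-Tp.apply(u)
T=R.from_quat(s["eef_rot"]);q=min((np.array(k[0]) for k in b),key=lambda k:abs(k[0]-321)); print(uimg(c,q,s["tool_pos"],T,u,22))
print(go(P,Tp),go(P+[0,0,.01],Tp),tinfit("p5",240),Tp.inv().apply([0,0,-1]))
```

```text
[ 0.66055162 -0.10665007  0.18395362] 24.99918719731795 [(array([294., 109.]), 840), (array([213., 126.]), 876), (array([265., 187.]), 807), (array([184., 201.]), 909), (array([321., 263.]), 1896), (array([239., 260.]), 761)]
[ 0.5359 -0.1473]
[ 0.5585 -0.2069]
[ 0.5994 -0.1589]
[ 0.6197 -0.2178]
[ 0.6483 -0.1081]
[ 0.6557 -0.1688]
[-0.00614193  0.00080196]
(array([-0.0391, -0.0029,  0.0974]), array([-0.1,  0.1,  0. ])) (array([-0.0354, -0.0029,  0.0881]), array([-0.1,  0.1,  0. ])) (array([ 0.59693621, -0.16157194]), np.float64(1.531054565775805)) [-3.74606593e-01 -3.46944695e-18  9.27183855e-01]
```

Run:
```python
from h import *
u=np.array([-.006,.0003,.0795]); Tp=down(99,22); S=spot(51,.064); P=S-Tp.apply(u); print(P,go(P,Tp),go(P+[0,0,.08],Tp))
```

```text
[ 0.66074339 -0.10877042  0.07895876] (array([-0.0389, -0.0019,  0.0975]), array([-0.1,  0.1,  0. ])) (array([-0.0092, -0.0021,  0.0233]), array([-0.1,  0.1,  0. ]))
```

play_rows:
  translation:
    - [-0.01,0,0.0247]
    - [-0.01,0,0.0247]
    - [-0.008,0,0.0198]
    - [-0.004,0,0.0099]
    - [0,0,0]
    - [0,0,0]
  delta_rot:
    - [0,0,0]
    - [0,0,0]
    - [0,0,0]
    - [0,0,0]
    - [0,0,0]
    - [0,0,0]
  grip: [-1,-1,-1,-1,-1,-1]

```text
clock: 23.78
tool_pos: [0.6615, -0.1073, 0.1001]
eef_rot: [-0.077, 0.979, -0.014, -0.188]
contact_force: [0.2, -0.8, 0.1]
opening: 0.198
finger_force: 25.0
```

Run:
```python
from h import *
c,b=snap("p5b"); s=r.get_state(); print(s["tool_pos"],s["contact_force"],[(np.round(q),a) for q,a in b])
for q,a in b: print(np.round(fitk([(c,np.array(q))],np.array([.59,-.16,.003]),[0,0,1],z=.003)[0],4))
u=np.array([-.006,.0003,.0795]); Tp=down(99,22); S=spot(51,.064); P=S-Tp.apply(u); print(go(P,Tp))
```

```text
[ 0.6615928  -0.10730646  0.10039429] [ 0.6159802  -0.20797694 -0.32757702] [(array([283.,  57.]), 1883), (array([168.,  82.]), 1985), (array([240., 169.]), 1776), (array([126., 190.]), 2073), (array([321., 263.]), 1896), (array([206., 263.]), 642)]
[ 0.5364 -0.1471]
[ 0.5587 -0.2068]
[ 0.5995 -0.1585]
[ 0.6195 -0.2175]
[ 0.64   -0.1102]
[ 0.6499 -0.168 ]
(array([-0.007 , -0.0013,  0.0203]), array([ 0.1,  0.2, -0. ]))
```

```bash
cat > calw.py <<'E'
from h import *
import h
REL=R.from_matrix(np.array([[-7.361e-4,.954913553,.296883],[.9999996,8.579e-4,-2.8e-4],[-5.22e-4,.2968828,-.9549138]])); OFF=np.array([.0768741,.00038555,-.08215811])
tags=["w_tin","w4","w4g","w4p","a7","p5","p5b","w7","w7b","w7g","w7l","w5","w5g","w_rack","p7"]
import sys; tags+=sys.argv[1:]
K={"A":(.5555,-.2085),"B":(.6185,-.219),"C":(.6567,-.171),"M":(.5957,-.1613),"7p":(.532,-.1485),"5":(.579,.217),"6":(.565,.142),"5p":(.637,-.112)}
when={"M":["a7","p5","p5b","p7"]+sys.argv[1:],"7p":["a7","p5","p5b"]+sys.argv[1:],"5":["w_rack","w7","w7b","w7g","w7l","w5"],"6":["w_rack","w7","w7b","w7g","w7l","w5","w5g"],"5p":sys.argv[1:]}
obs=[]
for t in tags:
    c,b=load(t); Tt=R.from_matrix(c[2])*REL.inv(); P=c[1]-Tt.apply(OFF)
    for k,p in K.items():
        if k in "ABC" and t in("w7b","w7g","w7l","w5","w5g","w_rack","p7","w7"): continue
        if k in when and t not in when[k]: continue
        rk=k in"56"; e=kc(c,np.array([*p,.0293 if rk else .003]),AX if rk else [0,0,1])
        q=min(b,key=lambda u:np.hypot(*(np.array(u[0])-e)))
        mx=np.median([u[1] for u in b])
        if np.hypot(*(np.array(q[0])-e))<25 and q[1]>.8*mx and q[0][0]<600 and q[0][0]>30 and q[0][1]>25: obs.append((t,k,c,Tt,P,np.array(q[0])))
ks=sorted({o[1] for o in obs})
def f(v):
    d=R.from_rotvec(v[3:6]); out=[]
    for t,k,c,Tt,P,q in obs:
        i=9+2*ks.index(k); rk=k in"56"
        cc=[c[0],P+Tt.apply(OFF+v[:3]),(Tt*d*REL).as_matrix(),c[3]]
        p=np.array([v[i],v[i+1],.0293+v[6] if rk else .003+0*v[7]])
        out+=list(kc(cc,p,AX if rk else [0,0,1])-q)
    return np.r_[out,v[:3]/.002,v[3:6]/.005,v[6]/.002]
s=least_squares(f,np.r_[np.zeros(9),np.concatenate([K[k] for k in ks])],loss="soft_l1")
v=s.x; print("eye",np.round(v[:3]*1e3,1),"rot deg",np.round(np.rad2deg(v[3:6]),2),"rackz",v[6],"rms",np.sqrt(np.mean(s.fun[:-7]**2)),len(obs))
for i,k in enumerate(ks): print(k,np.round(v[9+2*i:11+2*i],4),sum(o[1]==k for o in obs))
np.save("calw.npy",v[:9])
def fix(c):
    Tt=R.from_matrix(c[2])*REL.inv(); P=c[1]-Tt.apply(OFF); return [c[0],P+Tt.apply(OFF+v[:3]),(Tt*R.from_rotvec(v[3:6])*REL).as_matrix(),c[3]]
def rim(t):
    c0=h.load; h.load=lambda x:(lambda z:(fix(z[0]),z[1]))(c0(x)); o=h.tinfit(t,240); h.load=c0; return o
if __name__=="__main__":
    for t in("w_tin","w4","w4g","a7","p5"): print(t,rim(t))
    for t,dz,u0,tl in(("p5b",0,(-.006,.0003,.0795),22),("w5g",0,(-.006,.0003,.0795),22),("w7l",0,(-.0123,.0004,.0739),30)):
        c,b=load(t);Tt=R.from_matrix(c[2])*REL.inv(); P=c[1]-Tt.apply(OFF); q=min((np.array(k[0]) for k in b),key=lambda k:np.hypot(*(k-[321,266]))); print(t,uimg(fix(c),q,P,Tt,u0,tl))
E
python3 calw.py
```

```text
eye [ 1.4  1.2 -4.3] rot deg [-0.01  0.02 -0.01] rackz 0.00043201408142244283 rms 1.8431433872181449 28
5 [0.5786 0.2185] 5
6 [0.5631 0.1436] 6
7p [ 0.5339 -0.147 ] 3
A [ 0.555  -0.2076] 7
B [ 0.6196 -0.2188] 2
C [ 0.6563 -0.1688] 2
M [ 0.5987 -0.1587] 3
w_tin (array([ 0.59476713, -0.16046342]), np.float64(0.9697431103850435))
w4 (array([ 0.59479508, -0.16086662]), np.float64(0.9752201306933578))
w4g (array([ 0.59460589, -0.16097486]), np.float64(1.107953655777677))
a7 (array([ 0.59492586, -0.1605471 ]), np.float64(0.8532442087638842))
p5 (array([ 0.59469002, -0.16155434]), np.float64(1.4018184187363363))
p5b [-0.00656871  0.00162192]
w5g [-0.00658093  0.00154787]
w7l [-0.01205281  0.00158286]
```

play_rows:
  translation:
    - [-0.003,-0.0005,0.0074]
    - [-0.002,0,0.005]
    - [-0.0015,0,0.0037]
    - [0,0,0]
    - [0,0,0]
  delta_rot:
    - [0,0,0]
    - [0,0,0]
    - [0,0,0]
    - [0,0,0]
    - [0,0,0]
  grip: [-1,-1,-1,-1,-1]

```text
clock: 24.45
tool_pos: [0.6598, -0.1102, 0.083]
eef_rot: [-0.076, 0.978, -0.016, -0.191]
contact_force: [-3.9, -3.5, 7.1]
opening: 0.197
finger_force: 27.5
```

Run:
```python
from h import *
c,b=snap("p5c"); s=r.get_state(); print(s["tool_pos"],s["contact_force"],s["moment"],[(np.round(q),a) for q,a in b])
for q,a in b: print(np.round(fitk([(c,np.array(q))],np.array([.59,-.16,.003]),[0,0,1],z=.003)[0],4))
u=np.array([-.006,.0003,.0795]); print(s["tool_pos"]+R.from_quat(s["eef_rot"]).apply(u))
```

```text
[ 0.65978949 -0.11024749  0.08302605] [-3.79888851 -3.53627391  7.82019335] [-0.59133337  0.90451449  0.28596318] [(array([285.,  47.]), 2296), (array([159.,  74.]), 2415), (array([238., 169.]), 2162), (array([113., 192.]), 2536), (array([321., 267.]), 1941), (array([201., 267.]), 307)]
[ 0.5364 -0.1472]
[ 0.5587 -0.2067]
[ 0.5995 -0.1585]
[ 0.6195 -0.2174]
[ 0.6376 -0.1135]
[ 0.6469 -0.1677]
[ 0.6356961  -0.11392012  0.00711584]
```

play_rows:
  translation:
    - [0.0014,-0.0014,0.0006]
    - [0.0012,-0.0012,0.0005]
    - [0,0,0]
    - [-0.0008,0,0.0019]
    - [0,0,0]
    - [0,0,0]
  delta_rot:
    - [0,0,0]
    - [0,0,0]
    - [0,0,0]
    - [0,0,0]
    - [0,0,0]
    - [0,0,0]
  grip: [-1,-1,-1,-1,-1,-1]

```text
clock: 25.25
tool_pos: [0.6591, -0.1108, 0.0807]
eef_rot: [-0.077, 0.979, -0.014, -0.189]
contact_force: [-0.3, -0.1, 5.2]
opening: 0.193
finger_force: 26.2
```

Run:
```python
from h import *
c,b=snap("p5d"); s=r.get_state(); print(s["tool_pos"],s["contact_force"],s["moment"],[(np.round(q),a) for q,a in b])
for q,a in b: print(np.round(fitk([(c,np.array(q))],np.array([.59,-.16,.003]),[0,0,1],z=.003)[0],4))
u=np.array([-.006,.0003,.0795]); print(s["tool_pos"]+R.from_quat(s["eef_rot"]).apply(u))
cv2.imwrite("pics/side_d.png",r.snapshot("side")[180:300,260:460])
cv2.imwrite("pics/v10.png",np.hstack([cv2.resize(cv2.imread("pics/p5d.png"),(400,250)),cv2.resize(cv2.imread("pics/side_d.png"),(400,250),interpolation=cv2.INTER_CUBIC)]))
```

```text
[ 0.65910305 -0.11078349  0.08067241] [ 1.07997302 -1.38673316  5.47563207] [-0.21936009  0.16112227  0.05824865] [(array([285.,  44.]), 2383), (array([157.,  72.]), 2500), (array([237., 168.]), 2232), (array([110., 192.]), 2627), (array([321., 266.]), 1949), (array([200., 267.]), 267)]
[ 0.5364 -0.1473]
[ 0.5587 -0.2066]
[ 0.5995 -0.1585]
[ 0.6194 -0.2175]
[ 0.6364 -0.1139]
[ 0.6464 -0.1678]
[ 0.63535314 -0.114138    0.00463934]
```

play_rows:
  translation:
    - [-0.0006,0.0005,0.0014]
    - [0,0,0]
    - [0,0,0]
  delta_rot:
    - [0,0,0]
    - [0,0,0]
    - [0,0,0]
  grip: [-1,-1,-1]

```text
clock: 25.72
tool_pos: [0.6594, -0.1107, 0.0803]
eef_rot: [-0.077, 0.979, -0.015, -0.189]
contact_force: [0.2, -0.6, 9.6]
opening: 0.195
finger_force: 26.1
```

play_rows:
  translation:
    - [0.0006,0,-0.0014]
    - [0,0,0]
    - [0,0,0]
    - [0.006,0,-0.015]
    - [0.015,0,-0.037]
    - [0.015,0,-0.037]
    - [0,0,0]
    - [0,0,0]
    - [0,0,0]
    - [0,0,0]
    - [0,0,0]
  delta_rot:
    - [0,0,0]
    - [0,0,0]
    - [0,0,0]
    - [0,0,0]
    - [0,0,0]
    - [0,0,0]
    - [0,-10,0]
    - [0,-10,0]
    - [0,-2,0]
    - [0,0,0]
    - [0,0,0]
  grip: [-1,-0.45,-0.45,-0.45,-0.2,-0.2,-0.2,-0.2,-0.2,-0.2,-0.2]

```text
clock: 27.1
tool_pos: [0.659, -0.1102, 0.1764]
eef_rot: [-0.078, 0.997, 0.001, 0.001]
contact_force: [0.6, -0.4, -0.0]
opening: 0.397
finger_force: 0.0
```

Run:
```python
from h import *
c,b=snap("a5"); s=r.get_state(); print(s["tool_pos"],s["contact_force"],[(np.round(q),a) for q,a in b])
for q,a in b: print(np.round(fitk([(c,np.array(q))],np.array([.59,-.16,.003]),[0,0,1],z=.003)[0],4))
print(tinfit("a5",240),R.from_quat(s["eef_rot"]).as_matrix()[:2,0])
T=down(78.8,0); print(go([.45,0,.2],T))
```

```text
[ 0.6590207  -0.11013308  0.17619344] [0.42256572 0.10629038 0.02967841] [(array([292.,   9.]), 737), (array([191.,  25.]), 1440), (array([260., 100.]), 1113), (array([169., 120.]), 1247), (array([320., 169.]), 996), (array([236., 185.]), 1044)]
[ 0.5407 -0.1462]
[ 0.5576 -0.2066]
[ 0.5972 -0.1588]
[ 0.6183 -0.2181]
[ 0.6356 -0.1142]
[ 0.6562 -0.1694]
(array([ 0.59536376, -0.1618943 ]), np.float64(1.2970992563343526)) [-0.98774161 -0.15607251]
(array([ 0.1892,  0.1414, -0.0241]), array([ 0.1,  0.1, 20.2]))
```

play_rows:
  translation:
    - [0.027,0.02,0]
    - [0.027,0.02,0]
    - [0.027,0.02,0]
    - [0.027,0.02,0]
    - [0.027,0.02,0]
    - [0.027,0.02,0]
    - [0.027,0.02,0]
    - [0,0,0]
    - [0,0,0]
    - [0,0,0]
  delta_rot:
    - [0,0,0]
    - [0,0,0]
    - [0,0,0]
    - [0,0,0]
    - [0,0,0]
    - [0,0,0]
    - [0,0,0]
    - [0,0,10.1]
    - [0,0,10.1]
    - [0,0,0]
  grip: [-0.2,-0.2,-0.2,-0.2,-0.2,-0.2,-0.2,-0.2,-0.2,-0.2]

```text
clock: 28.4
tool_pos: [0.4507, -0.0011, 0.1757]
eef_rot: [0.096, 0.995, 0.001, 0.001]
contact_force: [0.2, -0.3, 0.3]
opening: 0.398
finger_force: 0.0
```

Run:
```python
from h import *
s=r.get_state(); print(s["tool_pos"])
C={n:cal(n) for n in("side","top")}; B={}
for n in C:
    im=r.snapshot(n); cv2.imwrite(f"pics/{n}1.png",im); B[n]=[(q[0],int(q[1][4])) for q in blobs(im)]
nr=lambda L,q:min(L,key=lambda u:np.hypot(*(u[0]-q)))
K={}
for nm,p in [("A",(.5559,-.2095)),("B",(.6189,-.2218)),("C",(.657,-.1715)),("M",(.597,-.162)),("7",(.533,-.149)),("5",(.6365,-.1135))]:
    p=np.array([*p,.003]); o=[(C[n],nr(B[n],kc(C[n],p,[0,0,1]))) for n in C]
    x,e=fitk([(a,b[0]) for a,b in o],p,[0,0,1]); K[nm]=fitk([(o[1][0],o[1][1][0])],p,[0,0,1],z=.003)[0]
    print(nm,np.round(x,4),round(e,2),[b[1] for _,b in o],"top only",np.round(K[nm],4),"side only",np.round(fitk([(o[0][0],o[0][1][0])],p,[0,0,1],z=.003)[0],4))
P,T=pg((.564,.1425,.0293),-8,.058); A=P-T.apply([0,0,1])*.06; print(P,A,go(A,T))
```

```text
[ 0.45065544 -0.00105241  0.17570922]
A [ 5.563e-01 -2.102e-01 -2.000e-04] 0.26 [124, 87] top only [ 0.5554 -0.2088] side only [ 0.5546 -0.214 ]
B [ 6.186e-01 -2.218e-01  3.000e-04] 0.23 [116, 81] top only [ 0.6174 -0.2207] side only [ 0.6168 -0.2249]
C [ 0.6573 -0.1714  0.002 ] 0.36 [104, 83] top only [ 0.6564 -0.1705] side only [ 0.6572 -0.1736]
M [ 0.5975 -0.1615  0.0007] 0.26 [98, 85] top only [ 0.5964 -0.1606] side only [ 0.596  -0.1651]
7 [ 0.533  -0.149   0.0009] 0.2 [112, 84] top only [ 0.5321 -0.1484] side only [ 0.5319 -0.1518]
5 [ 0.6375 -0.1141  0.0008] 0.3 [93, 81] top only [ 0.636  -0.1137] side only [ 0.6366 -0.1168]
[0.54529118 0.14620445 0.10578811] [0.53709983 0.14782638 0.16520419] (array([-0.0566,  0.163 ,  0.011 ]), array([ 0.2, -7.9,  0.2]))
```

play_rows:
  translation:
    - [-0.0113,0.0326,0]
    - [-0.0113,0.0326,0]
    - [-0.0113,0.0326,0]
    - [-0.0113,0.0326,0]
    - [-0.0113,0.0326,0]
    - [0,0,0]
    - [0,0,0]
    - [0,0,0]
  delta_rot:
    - [0,0,0]
    - [0,0,0]
    - [0,0,0]
    - [0,0,0]
    - [0,0,0]
    - [0,-8,0]
    - [0,0,0]
    - [0,0,0]
  grip: [-0.2,-0.2,-0.2,-0.2,-0.2,-0.2,-0.2,-0.2]

```text
clock: 29.5
tool_pos: [0.5373, 0.1466, 0.1762]
eef_rot: [0.097, 0.993, -0.006, 0.07]
contact_force: [-0.1, 0.4, 0.2]
opening: 0.4
finger_force: 0.0
```

Run:
```python
from h import *
c,b=snap("w6"); s=r.get_state(); print(s["tool_pos"],np.round(s["q"],2),[(np.round(q),a) for q,a in b])
U=(.564,.1425,.0293); o=rackfit("w6",U); print(o[1],kc(o[0],np.array(U),AX),fitk([o],np.array(U),AX,z=U[2]))
P,T=pg(U,-8,.058); print(go(P,T))
```

```text
[0.53758918 0.14638653 0.17616596] [-0.2   0.78 -0.31  1.97  0.8   0.41  0.23] [(array([322., 210.]), 1117)]
[322.02954342 210.04565801] [322.13403508 209.9454553 ] (array([0.56405636, 0.14242409]), np.float64(2.5675826000192926e-06))
(array([0.0023, 0.0012, 0.0708]), array([ 0.1,  0. , -0.1]))
```

play_rows:
  translation:
    - [0.001,0.0006,0.03]
    - [0.0013,0.0006,0.025]
    - [0,0,0.01]
    - [0,0,0.0058]
    - [0,0,0]
    - [0,0,0]
  delta_rot:
    - [0,0,0]
    - [0,0,0]
    - [0,0,0]
    - [0,0,0]
    - [0,0,0]
    - [0,0,0]
  grip: [-0.2,-0.2,-0.2,-0.2,-0.2,-0.2]
  squeeze: 25

```text
clock: 30.3
tool_pos: [0.5452, 0.1471, 0.1064]
eef_rot: [0.098, 0.993, -0.005, 0.071]
contact_force: [-0.2, -0.5, -0.2]
opening: 0.402
finger_force: 0.0
```

play_rows:
  translation:
    - [0,0,0]
    - [0,0,0]
    - [0,0,0]
    - [0,0,0]
  delta_rot:
    - [0,0,0]
    - [0,0,0]
    - [0,0,0]
    - [0,0,0]
  grip: [-1,-1,-1,-1]

```text
clock: 30.8
tool_pos: [0.5449, 0.1468, 0.1061]
eef_rot: [0.098, 0.993, -0.006, 0.071]
contact_force: [-1.3, -0.6, 5.9]
opening: 0.195
finger_force: 25.0
```

Run:
```python
from h import *
c,b=snap("w6g"); s=r.get_state(); T=R.from_quat(s["eef_rot"]); print(s["tool_pos"],s["contact_force"],s["finger_force"],[(np.round(q),a) for q,a in b])
u=T.inv().apply(np.array((.564,.1425,.0293))-s["tool_pos"]); print(u)
q=min((np.array(k[0]) for k in b),key=lambda k:abs(k[0]-321)); print(uimg(c,q,s["tool_pos"],T,u,22))
```

```text
[0.54492007 0.14683008 0.10611332] [-0.40448761 -1.72807745  6.16497562] 25.000343746505678 [(array([321., 264.]), 1929)]
[-0.0085009  -0.00068907  0.07880571]
[-0.00553935  0.0003167 ]
```

play_rows:
  translation:
    - [0.002,0,-0.0055]
    - [0.002,0,-0.0055]
    - [0.004,0,-0.01]
    - [0.004,0,-0.01]
    - [0,0,-0.045]
    - [0,0,0]
    - [0,0,0]
  delta_rot:
    - [0,0,0]
    - [0,0,0]
    - [0,0,0]
    - [0,0,0]
    - [0,0,0]
    - [0,8,0]
    - [0,0,0]
  grip: [-1,-1,-1,-1,-1,-1,-1]

```text
clock: 31.72
tool_pos: [0.5245, 0.1498, 0.1801]
eef_rot: [0.101, 0.995, 0.002, 0.002]
contact_force: [0.3, -1.9, -0.7]
opening: 0.194
finger_force: 25.0
```

Run:
```python
from h import *
s=r.get_state(); print(s["tool_pos"],s["finger_force"],s["contact_force"])
u=np.array([-.0078,.0003,.080]); Tp=down(60,22); S=np.array([.5755,-.101,.003]); P=S-Tp.apply(u); print(S,P); T0=down(78.8,0)
print(go(P+[0,0,.10],T0)); print((T0.inv()*down(60,0)).as_rotvec(degrees=True))
```

```text
[0.52450187 0.14982202 0.18006407] 24.999219300225377 [ 0.25765091 -1.8797074  -0.7085935 ]
[ 0.5755 -0.101   0.003 ] [ 0.59504038 -0.11262805  0.08009664]
(array([-0.1216, -0.243 , -0.0008]), array([ 0.3,  0.2, -0.3]))
[ 0.   0.  18.8]
```

play_rows:
  translation:
    - [-0.0202,-0.0405,0]
    - [-0.0202,-0.0405,0]
    - [-0.0202,-0.0405,0]
    - [-0.0203,-0.0405,0]
    - [-0.0203,-0.0405,0]
    - [-0.0204,-0.0405,0]
    - [0,0,0]
    - [0,0,0]
    - [0,0,0]
    - [0,0,0]
    - [0,0,0]
    - [0,0,0]
    - [0,0,0]
  delta_rot:
    - [0,0,0]
    - [0,0,0]
    - [0,0,0]
    - [0,0,0]
    - [0,0,0]
    - [0,0,0]
    - [0,0,9.4]
    - [0,0,9.4]
    - [0,10,0]
    - [0,10,0]
    - [0,2,0]
    - [0,0,0]
    - [0,0,0]
  grip: [-1,-1,-1,-1,-1,-1,-1,-1,-1,-1,-1,-1,-1]

```text
clock: 33.35
tool_pos: [0.5941, -0.11, 0.1785]
eef_rot: [0.253, 0.949, 0.049, -0.183]
contact_force: [0.6, -0.7, -0.2]
opening: 0.195
finger_force: 25.0
```

Run:
```python
from h import *
c,b=snap("p6"); s=r.get_state(); print(s["tool_pos"],s["finger_force"],[(np.round(q),a) for q,a in b])
u=np.array([-.0078,.0003,.080]); Tp=down(60,22); S=np.array([.5755,-.101,.003]); P=S-Tp.apply(u)
print(go(P,Tp),go(P+[0,0,.02],Tp))
```

```text
[ 0.5941286  -0.11006473  0.17888905] 24.99958631582558 [(array([237., 234.]), 872), (array([321., 264.]), 1917), (array([293., 383.]), 302)]
(array([-0.0387, -0.0018,  0.0909]), array([0. , 0.1, 0.1])) (array([-0.0313, -0.0018,  0.0723]), array([0. , 0.1, 0.1]))
```

play_rows:
  translation:
    - [-0.0105,-0.0005,0.0255]
    - [-0.0105,0,0.0255]
    - [-0.009,0,0.02]
    - [0,0,0]
    - [0,0,0]
    - [0,0,0]
  delta_rot:
    - [0,0,0]
    - [0,0,0]
    - [0,0,0]
    - [0,0,0]
    - [0,0,0]
    - [0,0,0]
  grip: [-1,-1,-1,-1,-1,-1]

```text
clock: 34.15
tool_pos: [0.5963, -0.1116, 0.1031]
eef_rot: [0.254, 0.948, 0.051, -0.183]
contact_force: [-0.5, -0.3, -0.3]
opening: 0.197
finger_force: 25.0
```

Run:
```python
from h import *
c,b=snap("p6b"); s=r.get_state(); print(s["tool_pos"],s["contact_force"],[(np.round(q),a) for q,a in b])
u=np.array([-.0078,.0003,.080]); Tp=down(60,22); S=np.array([.5755,-.101,.003]); P=S-Tp.apply(u); print(go(P,Tp),s["tool_pos"]+R.from_quat(s["eef_rot"]).apply(u))
C={n:cal(n) for n in("side","top")}
for n in C:
    im=r.snapshot(n); cv2.imwrite(f"pics/{n}2.png",im); B=[(q[0],int(q[1][4])) for q in blobs(im)]
    for h_ in B:
        if 330<h_[0][0]<420: print(n,np.round(h_[0],1),h_[1],np.round(fitk([(C[n],h_[0])],np.array([.59,-.16,.003]),[0,0,1],z=.003)[0],4))
```

```text
[ 0.59615044 -0.11165614  0.10290988] [-0.53499068 -0.02051875 -0.51264121] [(array([203., 233.]), 1847), (array([321., 264.]), 1920), (array([126., 306.]), 146), (array([111., 348.]), 128), (array([352., 370.]), 1388)]
(array([-0.0081, -0.0015,  0.0213]), array([0.2, 0.1, 0. ])) [ 0.57691896 -0.09988419  0.02575742]
side [332.1 220.1] 15 [ 0.6045 -0.0457]
side [358.7 230.7] 72 [ 0.6324 -0.1221]
side [380.5 237.7] 105 [ 0.6574 -0.1735]
side [356.5 243.7] 98 [ 0.596  -0.1651]
side [380.4 254.1] 116 [ 0.6168 -0.2249]
side [353.6 260.4] 124 [ 0.5546 -0.214 ]
top [410.8 186.7] 38 [ 0.6232 -0.2217]
top [360.5 204.9] 77 [ 0.5784 -0.1031]
top [408.7 217.5] 21 [ 0.5505 -0.2148]
top [380.2 225.2] 82 [ 0.5318 -0.1484]
```

play_rows:
  translation:
    - [-0.0025,-0.0015,0.0075]
    - [-0.0025,0,0.006]
    - [-0.0015,0,0.0037]
    - [-0.001,0,0.0022]
    - [0,0,0]
    - [0,0,0]
  delta_rot:
    - [0,0,0]
    - [0,0,0]
    - [0,0,0]
    - [0,0,0]
    - [0,0,0]
    - [0,0,0]
  grip: [-1,-1,-1,-1,-1,-1]

```text
clock: 35.05
tool_pos: [0.5946, -0.1129, 0.0811]
eef_rot: [0.254, 0.948, 0.051, -0.183]
contact_force: [-0.6, -1.8, -0.0]
opening: 0.195
finger_force: 25.0
```

Run:
```python
from h import *
c,b=snap("p6c"); s=r.get_state(); print(s["tool_pos"],s["contact_force"],[(np.round(q),a) for q,a in b])
u=np.array([-.0078,.0003,.080]); Tp=down(60,22); S=np.array([.5755,-.101,.003]); P=S-Tp.apply(u); print(go(P,Tp),s["tool_pos"]+R.from_quat(s["eef_rot"]).apply(u))
```

```text
[ 0.59465311 -0.11285118  0.08117964] [-0.44487784 -1.29257859 -1.28045804] [(array([192., 236.]), 2420), (array([321., 264.]), 1922), (array([ 98., 355.]), 1256), (array([356., 377.]), 779)]
(array([-0.0006,  0.0004,  0.0009]), array([0.2, 0.1, 0. ])) [ 0.57529587 -0.10107942  0.00405861]
```

Going in freely; lower to the floor.

play_rows:
  translation:
    - [-0.0005,0,0.0012]
    - [-0.0004,0,0.001]
    - [0,0,0]
    - [0,0,0]
  delta_rot:
    - [0,0,0]
    - [0,0,0]
    - [0,0,0]
    - [0,0,0]
  grip: [-1,-1,-1,-1]

```text
clock: 35.6
tool_pos: [0.5947, -0.1128, 0.0787]
eef_rot: [0.254, 0.948, 0.051, -0.183]
contact_force: [-0.1, -1.1, 0.6]
opening: 0.195
finger_force: 25.0
```

play_rows:
  translation:
    - [-0.0006,0,0.0014]
    - [0,0,0]
    - [0,0,0]
  delta_rot:
    - [0,0,0]
    - [0,0,0]
    - [0,0,0]
  grip: [-1,-1,-1]

```text
clock: 35.98
tool_pos: [0.5947, -0.1128, 0.0772]
eef_rot: [0.254, 0.948, 0.051, -0.183]
contact_force: [0.8, -1.7, -0.7]
opening: 0.194
finger_force: 25.0
```

play_rows:
  translation:
    - [-0.0006,0,0.0014]
    - [0,0,0]
    - [0,0,0]
  delta_rot:
    - [0,0,0]
    - [0,0,0]
    - [0,0,0]
  grip: [-1,-1,-1]

```text
clock: 36.35
tool_pos: [0.5948, -0.1128, 0.0766]
eef_rot: [0.254, 0.948, 0.051, -0.184]
contact_force: [-0.3, -0.7, 5.4]
opening: 0.193
finger_force: 25.0
```

play_rows:
  translation:
    - [0.0004,0,-0.001]
    - [0,0,0]
    - [0,0,0]
    - [0.006,0,-0.015]
    - [0.015,0,-0.037]
    - [0.015,0,-0.037]
    - [0,0,0]
    - [0,0,0]
    - [0,0,0]
    - [0,0,0]
  delta_rot:
    - [0,0,0]
    - [0,0,0]
    - [0,0,0]
    - [0,0,0]
    - [0,0,0]
    - [0,0,0]
    - [0,-10,0]
    - [0,-10,0]
    - [0,-2,0]
    - [0,0,0]
  grip: [-1,-0.45,-0.45,-0.45,-0.2,-0.2,-0.2,-0.2,-0.2,-0.2]

```text
clock: 37.6
tool_pos: [0.5943, -0.1123, 0.1742]
eef_rot: [0.258, 0.966, 0.001, 0.001]
contact_force: [-0.3, -0.3, -0.2]
opening: 0.398
finger_force: 0.0
```

Run:
```python
from h import *
c,b=snap("a6"); s=r.get_state(); print(s["tool_pos"],s["contact_force"],[(np.round(q),a) for q,a in b])
for q,a in b: print(np.round(fitk([(c,np.array(q))],np.array([.59,-.16,.003]),[0,0,1],z=.003)[0],4))
print(go([.45,.03,.2],down(60,0)))
```

```text
[ 0.59472347 -0.11276427  0.17375728] [-0.10292743 -0.23328053  0.45067769] [(array([230., 151.]), 1107), (array([320., 168.]), 1005), (array([179., 221.]), 1089), (array([266., 232.]), 769), (array([347., 250.]), 951), (array([296., 300.]), 769)]
[ 0.5328 -0.1454]
[ 0.5729 -0.0997]
[ 0.5558 -0.2063]
[ 0.5936 -0.1566]
[ 0.6351 -0.1131]
[ 0.6531 -0.1672]
(array([ 0.1967,  0.0513, -0.0264]), array([ 0.2,  0.1, -0. ]))
```

play_rows:
  translation:
    - [0.028,0.0075,-0.004]
    - [0.028,0.0075,-0.004]
    - [0.028,0.0075,-0.004]
    - [0.028,0.0075,-0.004]
    - [0.028,0.0075,-0.004]
    - [0.028,0.0075,-0.004]
    - [0.028,0.0075,-0.004]
    - [0,0,0]
  delta_rot:
    - [0,0,0]
    - [0,0,0]
    - [0,0,0]
    - [0,0,0]
    - [0,0,0]
    - [0,0,0]
    - [0,0,0]
    - [0,0,0]
  grip: [-0.2,-0.2,-0.2,-0.2,-0.2,-0.2,-0.2,-0.2]

```text
clock: 38.65
tool_pos: [0.4507, 0.032, 0.2011]
eef_rot: [0.257, 0.966, 0.001, 0.001]
contact_force: [-0.1, 0.2, -0.2]
opening: 0.401
finger_force: 0.0
```

Run:
```python
from h import *
C={n:cal(n) for n in("side","top")}; B={};I={}
for n in C:
    im=r.snapshot(n); I[n]=im; B[n]=[(q[0],int(q[1][4])) for q in blobs(im)]
nr=lambda L,q:min(L,key=lambda u:np.hypot(*(u[0]-q)))
K={}
for nm,p in [("A",(.5559,-.2095)),("B",(.6189,-.2218)),("C",(.657,-.1715)),("M",(.597,-.162)),("7",(.533,-.149)),("5",(.6365,-.1135)),("6",(.575,-.101))]:
    p=np.array([*p,.003]); o=[(C[n],nr(B[n],kc(C[n],p,[0,0,1]))) for n in C]
    x,e=fitk([(a,b[0]) for a,b in o],p,[0,0,1]); K[nm]=x[:2]; print(nm,np.round(x,4),round(e,2),[b[1] for _,b in o])
ks=list(K)
print([(a+b,round(float(np.hypot(*(K[a]-K[b])))*1e3,1)) for i,a in enumerate(ks) for b in ks[i+1:] if np.hypot(*(K[a]-K[b]))<.08])
a=cv2.resize(I["top"][150:250,336:436],(400,400),interpolation=cv2.INTER_CUBIC);b=cv2.resize(I["side"][190:290,305:405],(400,400),interpolation=cv2.INTER_CUBIC)
d=cv2.imread("pics/a6.png")[110:310,100:500]; d=cv2.resize(d,(400,200)); 
out=np.zeros((600,800,3),np.uint8); out[:400,:400]=a; out[:400,400:]=b; out[400:,:400]=d; out[400:,400:]=cv2.resize(cv2.imread("pics/p6c.png")[100:300,60:460],(400,200))
cv2.imwrite("pics/v10.png",out)
```

```text
A [ 5.563e-01 -2.102e-01 -2.000e-04] 0.26 [124, 87]
B [ 6.189e-01 -2.216e-01 -1.000e-04] 0.2 [116, 83]
C [ 0.6571 -0.1709  0.0018] 0.41 [104, 84]
M [ 5.977e-01 -1.614e-01  1.000e-04] 0.28 [98, 87]
7 [ 5.328e-01 -1.490e-01  2.000e-04] 0.15 [108, 84]
5 [ 0.6373 -0.1143  0.0015] 0.27 [93, 79]
6 [ 0.5746 -0.1018  0.0009] 0.28 [98, 87]
[('AB', 63.6), ('AM', 64.0), ('A7', 65.6), ('BC', 63.5), ('BM', 63.8), ('CM', 60.1), ('C5', 59.9), ('M7', 66.1), ('M5', 61.5), ('M6', 63.9), ('76', 63.1), ('56', 63.9)]
```

View pics/v10.png

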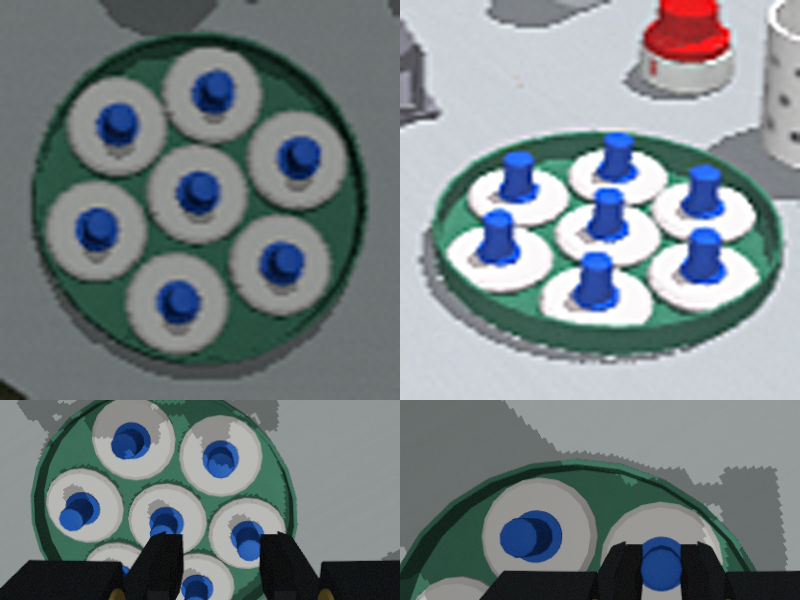

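The picture (top at upper left, side at upper right) shows seven white covers with blue knobs flat in the tin, one at the middle (198,195) and six round it. Cover 5 at (118,125) is very close to its neighbour C at (212,92), and it also touched down higher than cover 6 did. I will re-seat it 2 mm away from C to be safe.

Run:
```python
from h import *
print(go([.6365,-.1141,.16],down(99,0)),go([.6365,-.1141,.16],Rc=down(99,0)))
```

```text
(array([-0.2318, -0.0326,  0.0411]), array([  0.1,   0.2, -39.1])) (array([-0.1596, -0.1713,  0.0408]), None)
```

play_rows:
  translation:
    - [0,0,0]
    - [0,0,0]
    - [0,0,0]
    - [0,0,0]
    - [-0.0266,-0.0285,0]
    - [-0.0266,-0.0285,0]
    - [-0.0266,-0.0285,0]
    - [-0.0266,-0.0285,0]
    - [-0.0266,-0.0285,0.01]
    - [-0.0266,-0.0288,0.03]
    - [0,0,0]
    - [0,0,0]
    - [0,0,0]
  delta_rot:
    - [0,0,-9.8]
    - [0,0,-9.8]
    - [0,0,-9.8]
    - [0,0,-9.7]
    - [0,0,0]
    - [0,0,0]
    - [0,0,0]
    - [0,0,0]
    - [0,0,0]
    - [0,0,0]
    - [0,0,0]
    - [0,0,0]
    - [0,0,0]
  grip: [-0.35,-0.35,-0.35,-0.35,-0.35,-0.35,-0.35,-0.35,-0.35,-0.35,-0.35,-0.35,-0.35]
  squeeze: 15

```text
clock: 40.38
tool_pos: [0.6355, -0.1127, 0.1618]
eef_rot: [-0.08, 0.997, 0.001, 0.002]
contact_force: [-0.1, -0.6, 0.1]
opening: 0.327
finger_force: 0.0
```

Run:
```python
from h import *
c,b=snap("r5"); s=r.get_state(); print(s["tool_pos"])
for q,a in b: print(np.round(q),a,np.round(fitk([(c,np.array(q))],np.array([.63,-.11,.003]),[0,0,1],z=.003)[0],4))
print(go([.6362,-.114,.0805],down(99,0)))
```

```text
[ 0.63558151 -0.11266242  0.16187138]
[289.  37.] 1432 [ 0.5349 -0.1468]
[184.  61.] 1537 [ 0.5567 -0.2066]
[352. 117.] 1217 [ 0.5742 -0.1027]
[256. 138.] 1211 [ 0.596  -0.1593]
[162. 158.] 1345 [ 0.6177 -0.2182]
[318. 208.] 1112 [ 0.6354 -0.1143]
[232. 224.] 1162 [ 0.6557 -0.1696]
(array([-0.0001, -0.0016,  0.0814]), array([0.1, 0.2, 0.1]))
```

play_rows:
  translation:
    - [0,-0.001,0.035]
    - [0,-0.0006,0.03]
    - [0,0,0.0164]
    - [0,0,0]
    - [0,0,0]
    - [0,0,0]
    - [0,0,0]
    - [0,0,0]
  delta_rot:
    - [0,0,0]
    - [0,0,0]
    - [0,0,0]
    - [0,0,0]
    - [0,0,0]
    - [0,0,0]
    - [0,0,0]
    - [0,0,0]
  grip: [-0.35,-0.35,-0.35,-0.35,-0.35,-1,-1,-1]

```text
clock: 41.42
tool_pos: [0.6368, -0.1148, 0.0806]
eef_rot: [-0.079, 0.997, 0.001, 0.002]
contact_force: [-0.4, -0.1, 6.5]
opening: 0.198
finger_force: 15.0
```

play_rows:
  translation:
    - [0,0,-0.003]
    - [0,0,-0.002]
    - [-0.0007,0.002,0]
    - [0,0,0]
    - [0,0,0]
  delta_rot:
    - [0,0,0]
    - [0,0,0]
    - [0,0,0]
    - [0,0,0]
    - [0,0,0]
  grip: [-1,-1,-1,-1,-1]

```text
clock: 42.05
tool_pos: [0.6361, -0.1134, 0.0843]
eef_rot: [-0.079, 0.997, 0.0, 0.001]
contact_force: [-0.5, -2.2, -0.1]
opening: 0.199
finger_force: 15.0
```

play_rows:
  translation:
    - [0,0,0.002]
    - [0,0,0.002]
    - [0,0,0]
    - [0,0,0]
  delta_rot:
    - [0,0,0]
    - [0,0,0]
    - [0,0,0]
    - [0,0,0]
  grip: [-1,-1,-1,-1]

```text
clock: 42.55
tool_pos: [0.636, -0.1132, 0.0806]
eef_rot: [-0.079, 0.997, 0.0, 0.001]
contact_force: [-4.0, -2.7, 5.5]
opening: 0.199
finger_force: 15.0
```

play_rows:
  translation:
    - [0.0008,-0.0004,0.0003]
    - [0,0,0]
    - [0,0,0]
    - [0,0,0]
    - [0,0,-0.015]
    - [0,0,-0.04]
    - [0,0,-0.04]
    - [0,0,0]
    - [0,0,0]
  delta_rot:
    - [0,0,0]
    - [0,0,0]
    - [0,0,0]
    - [0,0,0]
    - [0,0,0]
    - [0,0,0]
    - [0,0,0]
    - [0,0,0]
    - [0,0,0]
  grip: [-1,-1,-0.35,-0.35,-0.35,-0.35,-0.35,-0.35,-0.35]

```text
clock: 43.68
tool_pos: [0.6353, -0.1135, 0.1753]
eef_rot: [-0.079, 0.997, 0.001, 0.001]
contact_force: [0.4, -0.0, 0.4]
opening: 0.328
finger_force: 0.0
```

Run:
```python
from h import *
c,b=snap("r5b"); s=r.get_state(); print(s["tool_pos"])
for q,a in b: print(np.round(q),a,np.round(fitk([(c,np.array(q))],np.array([.63,-.11,.003]),[0,0,1],z=.003)[0],4))
```

```text
[ 0.63494111 -0.11355442  0.17450921]
[292.  40.] 1264 [ 0.5347 -0.147 ]
[194.  63.] 1331 [ 0.5567 -0.2066]
[352. 117.] 1085 [ 0.5742 -0.1026]
[260. 136.] 1075 [ 0.5961 -0.1594]
[171. 154.] 1189 [ 0.6176 -0.2182]
[321. 201.] 990 [ 0.6342 -0.1133]
[237. 217.] 1030 [ 0.6558 -0.1697]
```

play_rows:
  translation:
    - [0.03,0.03,0]
    - [0.03,0.03,0]
    - [0.03,0.03,0]
    - [0.03,0.03,0]
    - [0.03,0.03,0]
    - [0,0,0]
  delta_rot:
    - [0,0,0]
    - [0,0,0]
    - [0,0,0]
    - [0,0,0]
    - [0,0,0]
    - [0,0,0]
  grip: [-0.35,-0.35,-0.35,-0.35,-0.35,-0.35]

```text
clock: 44.48
tool_pos: [0.4607, 0.0128, 0.1746]
eef_rot: [-0.082, 0.997, 0.001, -0.001]
contact_force: [0.5, -0.1, -0.9]
opening: 0.323
finger_force: 0.0
```

Run:
```python
from h import *
C={n:cal(n) for n in("side","top")}; B={}
for n in C:
    im=r.snapshot(n); B[n]=[(q[0],int(q[1][4])) for q in blobs(im)]
nr=lambda L,q:min(L,key=lambda u:np.hypot(*(u[0]-q)))
K={}
for nm,p in [("A",(.5559,-.2095)),("B",(.6189,-.2218)),("C",(.657,-.1715)),("M",(.597,-.162)),("7",(.533,-.149)),("5",(.6365,-.1135)),("6",(.575,-.101))]:
    p=np.array([*p,.003]); o=[(C[n],nr(B[n],kc(C[n],p,[0,0,1]))) for n in C]
    x,e=fitk([(a,b[0]) for a,b in o],p,[0,0,1]); K[nm]=x[:2]; print(nm,np.round(x,4),round(e,2),[b[1] for _,b in o])
ks=list(K)
print([(a+b,round(float(np.hypot(*(K[a]-K[b])))*1e3,1)) for i,a in enumerate(ks) for b in ks[i+1:] if np.hypot(*(K[a]-K[b]))<.08])
for t in("mug","timer","tumbler"): print(t,[np.round(d["point"],3) for d in r.look_for("top",t)][:1])
```

```text
A [ 5.566e-01 -2.101e-01 -3.000e-04] 0.23 [124, 88]
B [ 6.186e-01 -2.217e-01  4.000e-04] 0.21 [116, 82]
C [ 0.6568 -0.1714  0.0027] 0.45 [104, 84]
M [ 5.976e-01 -1.614e-01  2.000e-04] 0.28 [97, 85]
7 [ 5.327e-01 -1.491e-01  5.000e-04] 0.17 [108, 85]
5 [ 0.636  -0.1136  0.0021] 0.33 [93, 86]
6 [ 0.5746 -0.1018  0.0009] 0.28 [98, 87]
[('AB', 63.1), ('AM', 63.6), ('A7', 65.5), ('BC', 63.2), ('BM', 63.8), ('CM', 60.0), ('C5', 61.4), ('M7', 66.1), ('M5', 61.3), ('M6', 63.9), ('76', 63.2), ('56', 62.5)]
mug [array([ 0.782, -0.152,  0.041])]
timer [array([ 0.754, -0.022,  0.034])]
tumbler [array([0.782, 0.13 , 0.056])]
```

Cover 5 is now clear of C. The middle cover sits about 2 mm towards C and 5, so I will re-centre it and then check 5's seat by touch.

Run:
```python
from h import *
print(r.get_state()["tool_pos"],go([.597,-.1608,.15],down(99,0)))
```

```text
[0.46468426 0.01020649 0.17462499] (array([-0.104 , -0.1895,  0.0246]), array([ 0.1,  0.2, -0. ]))
```

play_rows:
  translation:
    - [-0.021,-0.038,0]
    - [-0.021,-0.038,0]
    - [-0.021,-0.038,0]
    - [-0.021,-0.038,0.005]
    - [-0.02,-0.0375,0.02]
    - [0,0,0.03]
    - [0,0,0.01]
    - [0,0,0]
    - [0,0,0]
  delta_rot:
    - [0,0,0]
    - [0,0,0]
    - [0,0,0]
    - [0,0,0]
    - [0,0,0]
    - [0,0,0]
    - [0,0,0]
    - [0,0,0]
    - [0,0,0]
  grip: [-0.35,-0.35,-0.35,-0.35,-0.35,-0.35,-0.35,-0.35,-0.35]

```text
clock: 45.85
tool_pos: [0.597, -0.1591, 0.1111]
eef_rot: [-0.08, 0.997, 0.001, 0.002]
contact_force: [-0.9, 0.3, 0.2]
opening: 0.325
finger_force: 0.0
```

Run:
```python
from h import *
c,b=snap("rm"); s=r.get_state(); print(s["tool_pos"])
for q,a in b: print(np.round(q),a,np.round(fitk([(c,np.array(q))],np.array([.6,-.16,.003]),[0,0,1],z=.003)[0],4))
print(go([.597,-.1608,.0805],down(99,0)))
```

```text
[ 0.59709557 -0.15916934  0.11118919]
[361. 118.] 2025 [ 0.5319 -0.1506]
[234. 146.] 2100 [ 0.5546 -0.2076]
[434. 214.] 2021 [ 0.5733 -0.1038]
[316. 236.] 1864 [ 0.5949 -0.1617]
[205. 252.] 1639 [ 0.6138 -0.2188]
[292. 309.] 199 [ 0.6418 -0.168 ]
[281. 353.] 148 [ 0.6735 -0.1704]
(array([ 0.0005, -0.0016,  0.0307]), array([0.1, 0.2, 0.1]))
```

play_rows:
  translation:
    - [0,-0.0022,0.015]
    - [0,0,0.0155]
    - [0,0,0]
    - [0,0,0]
    - [0,0,0]
    - [0,0,0]
  delta_rot:
    - [0,0,0]
    - [0,0,0]
    - [0,0,0]
    - [0,0,0]
    - [0,0,0]
    - [0,0,0]
  grip: [-0.35,-0.35,-0.35,-1,-1,-1]

```text
clock: 46.65
tool_pos: [0.597, -0.1617, 0.0798]
eef_rot: [-0.079, 0.997, 0.001, 0.001]
contact_force: [-0.1, 0.4, -0.0]
opening: 0.2
finger_force: 15.0
```

play_rows:
  translation:
    - [0,0,-0.005]
    - [0.002,0.0003,0]
    - [0,0,0]
    - [0,0,0.0035]
    - [0,0,0.0013]
    - [0,0,0]
    - [0,0,0]
  delta_rot:
    - [0,0,0]
    - [0,0,0]
    - [0,0,0]
    - [0,0,0]
    - [0,0,0]
    - [0,0,0]
    - [0,0,0]
  grip: [-1,-1,-1,-1,-1,-1,-1]

```text
clock: 47.52
tool_pos: [0.5949, -0.1617, 0.0795]
eef_rot: [-0.079, 0.997, 0.001, 0.001]
contact_force: [1.1, 0.2, -0.9]
opening: 0.203
finger_force: 15.0
```

play_rows:
  translation:
    - [0,0,0]
    - [0,0,0]
    - [0,0,-0.02]
    - [0,0,-0.03]
    - [-0.017,0.028,0]
    - [-0.0165,0.027,0]
    - [0,0,0]
    - [0,0,0]
  delta_rot:
    - [0,0,0]
    - [0,0,0]
    - [0,0,0]
    - [0,0,0]
    - [0,0,0]
    - [0,0,0]
    - [0,0,0]
    - [0,0,0]
  grip: [-0.35,-0.35,-0.35,-0.35,-0.35,-0.35,-0.35,-0.35]

```text
clock: 48.52
tool_pos: [0.619, -0.1033, 0.1305]
eef_rot: [-0.079, 0.997, 0.0, 0.001]
contact_force: [0.5, -1.4, -0.7]
opening: 0.324
finger_force: 0.0
```

Run:
```python
from h import *
c,b=snap("r5c"); s=r.get_state(); print(s["tool_pos"])
for q,a in b: print(np.round(q),a,np.round(fitk([(c,np.array(q))],np.array([.6,-.16,.003]),[0,0,1],z=.003)[0],4))
# disc centres vs knob, cover tilt check in this and r5b
for t in("r5b","r5c"):
    c,b=load(t); im=cv2.imread(f"pics/{t}.png"); h=cv2.cvtColor(im,cv2.COLOR_BGR2HSV)
    w=((h[:,:,1]<40)&(h[:,:,2]>60)).astype(np.uint8)
    bl=cv2.inRange(h,(100,90,20),(135,255,255)); m=cv2.bitwise_or(w*255,bl)
    n,l,st,ce=cv2.connectedComponentsWithStats(m)
    for q,a in b:
        i=l[int(q[1]),int(q[0])]
        if i and st[i,4]<15000:
            pts=np.argwhere(l==i)[:,::-1].astype(np.float32); hu=cv2.convexHull(pts); e=cv2.fitEllipse(hu)
            print(t,np.round(q),"disc",np.round(e[0],1),np.round(e[1],1),"pred knob-disc",np.round(atz(c,e[0],.008)[:2],4),np.round(fitk([(c,np.array(q))],np.array([.6,-.16,.003]),[0,0,1],z=.003)[0]-atz(c,e[0],.008)[:2],4))
print(go([.636,-.1138,.0806],down(99,0)))
```

```text
[ 0.61874709 -0.10397083  0.13016044]
[262.  58.] 1865 [ 0.5338 -0.146 ]
[144.  87.] 2091 [ 0.5561 -0.2064]
[336. 149.] 1547 [ 0.573  -0.1021]
[227. 169.] 1664 [ 0.5935 -0.1589]
[123. 194.] 1790 [ 0.6172 -0.218 ]
[302. 247.] 1365 [ 0.6333 -0.1121]
[205. 258.] 1002 [ 0.6502 -0.1682]
r5b [292.  40.] disc [292.3  40. ] [90.2 94.9] pred knob-disc [ 0.5324 -0.1485] [0.0024 0.0015]
r5b [194.  63.] disc [198.4  62.7] [85.9 93.1] pred knob-disc [ 0.5558 -0.2094] [0.0009 0.0028]
r5b [352. 117.] disc [351.3 115. ] [85.  87.4] pred knob-disc [ 0.5745 -0.1013] [-0.0003 -0.0014]
r5b [260. 136.] disc [262. 134.] [83.  86.3] pred knob-disc [ 0.5972 -0.1612] [-0.0012  0.0017]
r5b [171. 154.] disc [177.2 150.7] [77.6 85.4] pred knob-disc [ 0.6184 -0.2208] [-0.0007  0.0026]
r5b [321. 201.] disc [320.9 196.3] [77.3 80.5] pred knob-disc [ 0.6362 -0.1129] [-0.002  -0.0004]
r5b [237. 217.] disc [240.4 211.5] [73.5 80. ] pred knob-disc [ 0.6576 -0.171 ] [-0.0019  0.0013]
r5c [262.  58.] disc [264.   57.6] [107.9 114. ] pred knob-disc [ 0.5322 -0.1485] [0.0017 0.0025]
r5c [144.  87.] disc [153.6  85. ] [ 99.7 110.9] pred knob-disc [ 0.5555 -0.2092] [0.0006 0.0028]
r5c [336. 149.] disc [335.8 145.9] [101.1 102.5] pred knob-disc [ 0.5743 -0.1013] [-0.0013 -0.0008]
r5c [227. 169.] disc [231.5 164.4] [ 95.8 102.1] pred knob-disc [ 0.5947 -0.1608] [-0.0012  0.0019]
r5c [123. 194.] disc [133.2 186.8] [ 87.  100.1] pred knob-disc [ 0.618  -0.2206] [-0.0009  0.0025]
r5c [302. 247.] disc [301.6 238.7] [86.8 93.7] pred knob-disc [ 0.6357 -0.1128] [-0.0024  0.0007]
r5c [205. 258.] disc [207.2 252.2] [75.9 90. ] pred knob-disc [ 0.6549 -0.1719] [-0.0047  0.0037]
(array([-0.0154, -0.0124,  0.0496]), array([-0. ,  0.1, -0. ]))
```

The disc fits show all seven covers flat, with neighbouring centres 62 to 64 mm apart and cover 5 level like the rest. I retreat and hand in.

play_rows:
  translation:
    - [0,0,-0.04]
    - [0.03,0.01,-0.03]
    - [0.03,0.01,0]
    - [0.03,0.01,0]
    - [0,0,0]
    - [0,0,0]
  delta_rot:
    - [0,0,0]
    - [0,0,0]
    - [0,0,0]
    - [0,0,0]
    - [0,0,0]
    - [0,0,0]
  grip: [-0.35,-0.35,-0.35,-0.35,-0.35,-0.35]

```text
clock: 49.32
tool_pos: [0.5261, -0.088, 0.1999]
eef_rot: [-0.078, 0.997, 0.001, 0.002]
contact_force: [0.1, 0.7, 0.9]
opening: 0.33
finger_force: 0.0
```

```bash
python3 -c "
from plant import r
print(r.finish_job())"
```

```text
the job is handed in; nothing more can be done
None
```

The job is handed in at about 49 s: by my last camera measurements all seven covers lie flat in the tin, knobs up, one in the middle and six round it, and the timer, mug and glass are where they stood; the one hard contact was about 39 N from the fingertips on a rack cover, and no verdict came back.

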